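# Get a spice out of the blocked drawer

### The arm

A 7-joint arm with a two-finger parallel gripper is mounted at the origin on a cart in front of the work surface, level with it; the furniture and walls round the work are solid. World frame = base frame: x ahead of the robot, y to its left, z up, the work surface at z = 0. Lengths are in m, angles in rad, forces in N, time in s.
With the tool pointing down it reaches from about 0.425 to 0.925 m from the base axis. Payload 6.8 kg.
Tool frame: the origin (TCP) lies on the centre line of the jaws, within the pads' length; the fingertips stand 14 mm ahead of it and the grasp point (between the pads) lies 5 mm behind it; z points along the fingers, y is the line along which they close (so a half turn about z gives the same grasp; the last joint's range is limited). The gripper opens to 85 mm and grips with 20 to 120 N. Pads are 22 mm wide; open, the fingers measure 114 mm over their backs; the gripper's body (76 mm by 85 mm) begins 54 mm behind the grasp point. The pads swing forward as they close: fully open they stand 13 mm farther back than shut.
Start: joints at [1.03, 0.477, 0.022, 1.555, -0.011, 1.109, -0.083], TCP at [0.283, -0.613, 0.219] pointing down, gripper open.
Joint ranges: [-2.96, 2.96], [-0.34, 2.1], [-1.41, 1.46], [0.24, 2.44], [-1.37, 4.51], [0.17, 1.92], [-2.96, 2.96]. Speed limits (rad/s): [2.39, 2.39, 3.14, 3.14, 3.14, 3.14, 3.14].

### API

Orientations are given as a unit quaternion [w, x, y, z].
In Python, from station import bot gives the robot as it stands. The module is installed in compiled form; this text tells all that it offers.
- The arm moves only by the tool drive_tool, never from a script. Its argument "commands" is a list of rows, each an object with "hand": the opening, from 0 (shut) to 1 (fully open); "translation": the shift along the world's x, y, z in mm, a list of three; "angular": the turn, a rotation vector about the world's x, y, z in rad, a list of three. In form: [{"hand": hand, "translation": [tx, ty, tz], "angular": [ax, ay, az]}, ...]. A call has 1 to 12 rows; each row is the pose to reach, as a shift and turn from the pose commanded when the call began; what a row does not reach only later rows make up. A row lasts 1/8 s, in which the tool goes at most 62.5 mm and 10.7 degrees, less where a joint would pass 70% of its speed; a pose out of reach is approached as far as the arm can. A call with a gripper value outside its range is refused whole. The fingers move at their own pace and stop on an object; "force" is the grip in N (left out, the last holds). Time passes only in rows, so rows that repeat a pose let the fingers close. It gives the time, the measured TCP pose, the force, the opening and the grip force at its end, in the units of the state.
- bot.get_obs(): the state, without advancing time (a new reading comes with each control period).
- bot.read_camera(name): name is "scene" or "top"; returns the picture (400x640x3 uint8, red, green, blue); there is no depth.
- bot.camera_model(name): a dict with "fx", "fy", "cx", "cy" (pixels), "view" (4x4, takes a point from world to camera coordinates). Camera axes: x right, y up, looking along -z (the intrinsics and any distortion apply to the point x, -y, -z); pixel columns grow to the right and rows downward; lengths in m; the calibration is good to about 2 mm. A picture is of the moment at which its call begins. camera_model takes no time and is no camera call.
- bot.hand_in(): hands the job in; it is judged then, once.
Trained networks look in the newest picture that a camera, given by its name, has taken for a name from the list of things; names that differ only in an ending like _2 or _b are one class to them, and where a whole thing is asked for, a point or a joint stands for the part that bears it (a point fixed in the world has none). Each returns a list of dicts, best first, with "score" (0 to 1); they miss things now and then, are a little off and sometimes report something else, mostly with a low value. They report only what shows in the picture. A call takes as long as a camera call. They do not tell look-alikes from the thing itself.
- bot.find_in(camera, query): "position" ([column, row] in pixels, amid what is visible of it).
- bot.outline_of(camera, query): "pixels" (400x640 bool, what is visible of it) and "position" ([column, row] in pixels, amid what is visible of it).
The state is a dict: "t": time; "q": joint angles; "joint_vel": joint speeds; "joint_torque": joint torques, N m; "eef_pos": TCP position; "tool_rot": TCP orientation; "contact_force": force on the tool from outside, world axes, zero at the start; "torque": the same for the moment, N m; "gripper_width": opening from 0.0 (shut) to 1.0 (fully open); "grasp_force": force on a finger pad.
Only numpy, scipy, OpenCV 4.12 (cv2) and the standard library are available. Lean on these libraries where they do the work, as an engineer would, in place of code of your own. Each camera call takes 0.05 s, during which the arm holds its last target. There are 200 camera calls.

### The job

I need the red-lidded spice jar from the drawer of the little wooden spice box: stand it in the middle of the white saucer. The pepper mill and the honey jar are in the way of the drawer, so first stand both on the glass board over the hob, and only then pull the drawer fully open. When the spice is out, push the drawer fully shut and put the mill and the honey back exactly where each of them stood; leave the black-lidded jars in the drawer and the salt on the box as they are, and knock nothing over.

Things in the scene. Friction and masses are not known exactly. Their poses are not given: they have to be found in the camera images.
- drawer (a joint): drawer of the spice box (fixed, light wood, clear top, 128 mm high, 248 mm wide). 0 = shut, 0.125 m = fully open. It slides straight along the -x axis of the handle frame, towards the robot, with about 2 N of friction, stays where it is left, has a stop at each end. Its front is 8 mm thick, z = 4 to 120 mm; shut, it lies against the fixed carcass, which begins 58 mm behind the handle
- handle (a point): middle of the drawer's dark steel bar handle, z = 106 mm. The bar is 10 mm thick, 100 mm long along this frame's y, its centre 50 mm in front of the drawer's front face, on two thin posts at y = +-40 mm. Frame turned like the box: x points into the box, z up; it moves with the drawer
- pepper_mill: brown wooden pepper mill, 150 mm high, body 58 mm in diameter, head 50 mm in diameter from 109 to 139 mm above its foot, steel knob on top; origin at the centre of its foot, z up. Stands on the worktop (z = 0) beside the honey, on either side of it, about 60 mm before the shut handle; centres 90 to 150 mm apart. 0.18 kg
- salt_shaker: salt shaker of clear plastic with a grey cap, 44 mm in diameter, 90 mm high; origin at the centre of its foot. A bystander: stands loose on the clear top of the box, towards its back
- honey_jar: honey jar with orange-yellow lid, 58 mm in diameter, 90 mm high; origin at the centre of its foot, z up. Stands on the worktop beside the pepper mill, in front of the drawer. 0.26 kg
- red_spice: spice jar with red lid (a small green print on it), 47 mm in diameter, 97 mm high; origin at the centre of its foot, z up. Stands in the drawer in one of three round wells (56 mm wide, 14 mm deep, 70 mm apart in a row along the handle frame's y, 108 mm behind the handle), foot at z = 13 mm; seen through the clear top. 0.11 kg
- black_spice_a: spice jar with black lid, 41 mm in diameter, 105 mm high, origin at the centre of its foot; in another well of the drawer, stays there
- black_spice_b: a second such jar with black lid, 41 mm in diameter, 105 mm high, origin at the centre of its foot; in the third well, stays there
- board: orange-brown leaf-patterned glass board that lies fixed over the hob, 282 mm (its x) by 395 mm (its y); origin at the centre of its underside, its top is 8 mm above that (z about 14 mm). The side area
- saucer: white saucer, 136 mm in diameter, 14 mm high, fixed; origin at the centre of its underside; its flat middle, about 84 mm wide, is 5 mm above that
Mind the look-alikes: they are no part of the job. Leave any blue or turquoise look-alike of the honey_jar alone.

How it is judged:
On the way, in this order (a step that is already met when the one before it is completed fails the run):
1. pepper mill and honey jar both stand upright on the glass board, let go (x of pepper_mill in the frame of board between -0.13 and 0.13 m and y of pepper_mill in the frame of board between -0.185 and 0.185 m and z of pepper_mill in the frame of board between 0.003 and 0.014 m and angle between each of pepper_mill, honey_jar's own z axis and vertical below 0.1 rad and contact force between the fingers and pepper_mill below 0.3 N and linear speed of each of pepper_mill, honey_jar below 0.03 m/s and x of honey_jar in the frame of board between -0.13 and 0.13 m and y of honey_jar in the frame of board between -0.185 and 0.185 m and z of honey_jar in the frame of board between 0.003 and 0.014 m and contact force between the fingers and honey_jar below 0.3 N), for 0.2 s.
2. the drawer is pulled fully open (to within 10 mm) while those two stand on the board (all of step 1 and value of joint drawer above 0.115 m), for 0.2 s.
At the end, for the whole second after the job is handed in: Red-lidded jar upright on the saucer, within 15 mm of its centre; drawer shut within 6 mm, black-lidded jars in it and salt shaker on the box within 20 mm of their places; mill and honey upright within 15 mm of where each stood; all at rest (value of joint drawer below 0.006 m and horizontal distance between red_spice and saucer below 0.015 m and z of red_spice in the frame of saucer between 0.001 and 0.016 m and distance of each of pepper_mill, honey_jar from where it was at the start of the episode below 0.015 m and distance of each of black_spice_a, black_spice_b, salt_shaker from where it was at the start of the episode below 0.02 m and angle between each of pepper_mill, honey_jar, red_spice, salt_shaker's own z axis and vertical below 0.1 rad and linear speed of each of pepper_mill, honey_jar, red_spice, salt_shaker below 0.02 m/s); the robot touches nothing.
It fails at once if one of the jars, the mill or the shaker is knocked over (tilted by more than 35 degrees) (angle between any of pepper_mill, honey_jar, salt_shaker, red_spice, black_spice_a, black_spice_b's own z axis and vertical above 0.61 rad).
It also fails if it takes over 136 s, if anything falls off the work surface, if the arm or the gripper's body presses on something with over 40 N, if the wrist force passes 120 N, or if a joint passes its speed limit or range.

## Working session

There is one attempt and no reset: what is moved stays moved. The work goes in short steps, Python scripts to look and compute and a tool call to move; the robot and the scene stay as the last step left them, time stands still between calls to the robot, and variables do not carry over. Pictures are saved under pics/ and viewed, at most 14 in all, crops included, and the job is handed in when it is done.

Besides the shell and the picture viewer there is one more tool, called after ">>>" by a JSON object that holds its "method" and its "body". drive_tool: Moves the arm, as the interface text tells. Its arguments: {"type":"object","properties":{"commands":{"type":"array","items":{"type":"object","properties":{"hand":{"type":"number"},"translation":{"type":"array","items":{"type":"number"}},"angular":{"type":"array","items":{"type":"number"}}}}},"force":{"type":"number"}},"required":["commands"]}

```bash
mkdir -p pics
python3 - <<'E'
from station import bot
import cv2,numpy as np
np.set_printoptions(precision=4,suppress=True)
for c in("scene","top"):
    im=bot.read_camera(c); cv2.imwrite(f"pics/{c}0.png",im[:,:,::-1])
    m=bot.camera_model(c); print(c,{k:np.array(v) for k,v in m.items()})
    for q in("pepper_mill","honey_jar","salt_shaker","red_spice","black_spice_a","handle","board","saucer"):
        r=bot.find_in(c,q); print(q,[(np.round(d["position"],1).tolist(),round(d["score"],2)) for d in r[:4]])
print({k:np.array(v) for k,v in bot.get_obs().items()})
E
```

```text
scene {'fx': array(482.8303), 'fy': array(482.8303), 'cx': array(324.0722), 'cy': array(195.364), 'view': array([[-0.4591, -0.8883,  0.0135,  0.2636],
       [ 0.6551, -0.3282,  0.6806, -0.4927],
       [-0.6001,  0.3213,  0.7325, -1.2764],
       [ 0.    ,  0.    ,  0.    ,  1.    ]])}
pepper_mill [([291.2, 248.9], 0.64)]
honey_jar [([360.9, 240.7], 0.94), ([322.5, 232.3], 0.72), ([359.5, 212.6], 0.7), ([336.9, 190.0], 0.61)]
salt_shaker [([280.5, 160.6], 0.83)]
red_spice []
black_spice_a []
handle [([292.5, 211.7], 0.65), ([436.5, 197.7], 0.16)]
board [([436.9, 196.5], 0.73), ([292.7, 213.6], 0.46)]
saucer [([225.3, 288.0], 0.84)]
top {'fx': array(381.5609), 'fy': array(381.5609), 'cx': array(318.8645), 'cy': array(198.6555), 'view': array([[ 0.2018, -0.9794,  0.0056, -0.1526],
       [ 0.951 ,  0.1973,  0.238 , -0.615 ],
       [-0.2342, -0.0427,  0.9713, -1.3171],
       [ 0.    ,  0.    ,  0.    ,  1.    ]])}
pepper_mill [([266.7, 220.8], 0.86)]
honey_jar [([298.7, 228.7], 0.75), ([344.0, 189.2], 0.69), ([320.7, 253.3], 0.61), ([336.4, 223.4], 0.6)]
salt_shaker [([301.5, 151.3], 0.5), ([285.2, 192.9], 0.43), ([417.6, 253.9], 0.24)]
red_spice []
black_spice_a []
handle [([284.5, 192.6], 0.87)]
board [([419.3, 254.5], 0.57)]
saucer [([208.7, 214.2], 0.68)]
{'t': array(0.9), 'q': array([ 1.0299,  0.4769,  0.0224,  1.5554, -0.0115,  1.1093, -0.0831]), 'joint_vel': array([-0.0009,  0.0011,  0.001 ,  0.0022,  0.0012,  0.0012, -0.0009]), 'joint_torque': array([  0.0005, -59.6314,   1.6072, -28.1543,   0.0127,   0.0015,
         0.    ]), 'eef_pos': array([ 0.2831, -0.6128,  0.219 ]), 'tool_rot': array([0.    , 0.9767, 0.2147, 0.    ]), 'contact_force': array([ 0.4865, -0.4386,  0.4937]), 'torque': array([0.0213, 0.0285, 0.0011]), 'grasp_force': array(0.), 'gripper_width': array(1.0002)}
```

View pictures.

Run:
```python
import cv2
a=cv2.imread("pics/scene0.png"); b=cv2.imread("pics/top0.png")
cv2.imwrite("pics/scene_crop.png",cv2.resize(a[110:340,170:490],None,fx=2.5,fy=2.5,interpolation=cv2.INTER_CUBIC))
cv2.imwrite("pics/top_crop.png",cv2.resize(b[110:310,180:500],None,fx=2.5,fy=2.5,interpolation=cv2.INTER_CUBIC))
```

```text
(no output)
```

View pics/scene_crop.png

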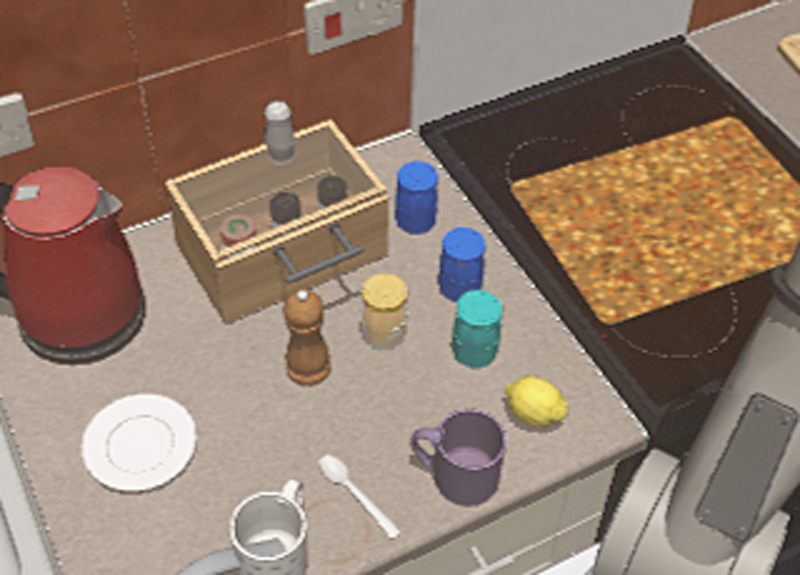

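View pics/top_crop.png

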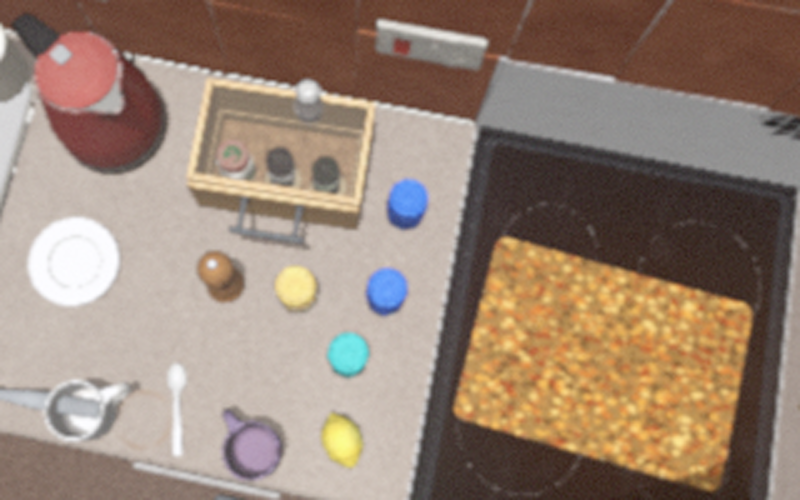

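View pics/scene0.png

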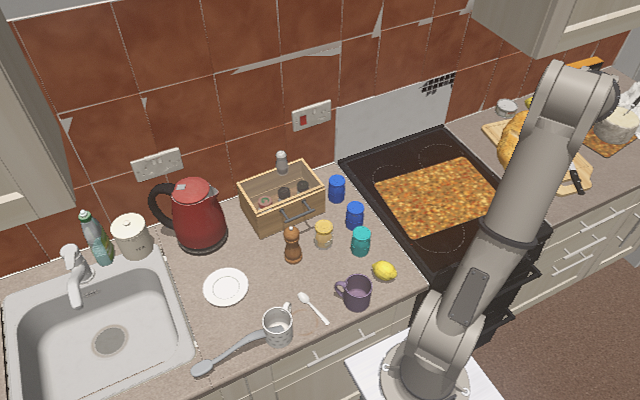

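```bash
cat > h.py <<'E'
from station import bot
import cv2,numpy as np
from scipy.optimize import least_squares
np.set_printoptions(precision=4,suppress=True)
M={c:bot.camera_model(c) for c in("scene","top")}
def proj(c,P):
    m=M[c]; V=np.array(m["view"]); P=np.atleast_2d(P); p=P@V[:3,:3].T+V[:3,3]
    return np.c_[m["fx"]*p[:,0]/-p[:,2]+m["cx"], m["fy"]*p[:,1]/p[:,2]+m["cy"]]
def ray(c,uv,z):
    m=M[c]; V=np.array(m["view"]); R=V[:3,:3]; o=-R.T@V[:3,3]
    d=R.T@np.array([(uv[0]-m["cx"])/m["fx"],-(uv[1]-m["cy"])/m["fy"],-1]); return o+d*(z-o[2])/d[2]
def cyl(xy,prof,z0):
    a=np.linspace(0,2*np.pi,48,endpoint=False)
    return np.vstack([np.c_[xy[0]+r*np.cos(a),xy[1]+r*np.sin(a),np.full(48,z0+z)] for z,r in prof])
def bb(pts): return np.r_[pts.min(0),pts.max(0)]
def mask(c,q,near=None,take=True):
    if take: bot.read_camera(c)
    r=bot.outline_of(c,q)
    if near is not None: r=[d for d in r if np.hypot(*(np.array(d["position"])-near))<15]
    return r[0]["pixels"] if r else None
def fit(masks,prof,z0,x0):
    t={c:bb(np.argwhere(m)[:,::-1].astype(float))+[-.0,-.0,1,1]-0.5 for c,m in masks.items() if m is not None}
    f=lambda x:np.concatenate([bb(proj(c,cyl(x,prof,z0)))-b for c,b in t.items()])
    s=least_squares(f,x0,loss="soft_l1"); return s.x,f(s.x)
PROF=dict(pepper_mill=[(0,.029),(10e-3,.029),(.109,.025),(.139,.025),(.15,.005)],honey_jar=[(0,.029),(.09,.029)],salt_shaker=[(0,.022),(.09,.02)],red_spice=[(0,.0235),(.097,.0235)],saucer=[(0,.03),(.014,.068)])
E
python3 - <<'E'
from h import *
for q,z0,n in(("pepper_mill",0,dict(scene=(291,249),top=(267,221))),("honey_jar",0,dict(scene=(322,232),top=(299,227))),("saucer",0,dict(scene=(225,288),top=(209,214)))):
    ms={c:mask(c,q,n[c]) for c in n}
    x0=ray("top",n["top"],z0+.05)[:2]
    x,r=fit(ms,PROF[q],z0,x0); print(q,x,r.round(1))
    for c in n:
        if ms[c] is not None:
            x,r=fit({c:ms[c]},PROF[q],z0,x0); print("  ",c,x,ms[c].sum())
T=lambda a,b:(180+a/2.5,110+b/2.5)
S=lambda a,b:(170+a/2.5,110+b/2.5)
print("handle ends",ray("top",T(234,231),.106),ray("top",T(304,242),.106),"scene",ray("scene",S(290,275),.106),ray("scene",S(359,254),.106))
print("box front top corners",[ray("top",T(*p),.128) for p in((190,184),(362,212),(376,100),(209,80))])
print(" scene",[ray("scene",S(*p),.128) for p in((219,260),(387,190),(332,122),(168,183))])
print("board",[ray("top",T(*p),.014) for p in((505,238),(752,302),(718,490),(455,415))])
print("red",ray("top",T(235,152),.11),ray("scene",S(239,227),.11))
print("others",[ray("top",T(*p),.09)[:2] for p in((408,195),(387,283),(348,345),(345,437),(250,440))])
E
```

```text
pepper_mill [0.519  0.1409] [-0.6 -1.6 -0.6  0.7  0.2  0.7  0.9  0.5]
   scene [0.5166 0.1399] 545
   top [0.5207 0.1432] 299
honey_jar [0.5238 0.0298] [-0.3  0.   0.1  0.7 -0.1  0.4  0.9 -0.9]
   scene [0.525  0.0288] 503
   top [0.5228 0.031 ] 269
saucer [0.5068 0.3718] [-2.  -0.1  0.8  0.9  0.3 -0.4  0.5 -0. ]
   scene [0.5075 0.3696] 1274
   top [0.5058 0.3731] 967
handle ends [0.5795 0.1284 0.106 ] [0.584  0.0276 0.106 ] scene [0.5886 0.1283 0.106 ] [0.581  0.0356 0.106 ]
box front top corners [array([0.6288, 0.2014, 0.128 ]), array([ 0.6382, -0.0449,  0.128 ]), array([ 0.8062, -0.0316,  0.128 ]), array([0.787 , 0.2121, 0.128 ])]
 scene [array([0.6329, 0.2036, 0.128 ]), array([ 0.6468, -0.0383,  0.128 ]), array([ 0.797 , -0.0303,  0.128 ]), array([0.787 , 0.2133, 0.128 ])]
board [array([ 0.6714, -0.2623,  0.014 ]), array([ 0.6495, -0.6408,  0.014 ]), array([ 0.3686, -0.6209,  0.014 ]), array([ 0.3962, -0.2341,  0.014 ])]
red [0.6932 0.1532 0.11  ] [0.6887 0.1551 0.11  ]
others [array([ 0.6864, -0.1041]), array([ 0.553 , -0.0991]), array([ 0.4557, -0.0626]), array([ 0.332 , -0.0838]), array([0.3019, 0.0424])]
```

>>> {"method": "drive_tool", "body": {"commands": [{"hand":1,"translation":[217,313,61],"angular":[0,0,-0.433]},{"hand":1,"translation":[217,313,61],"angular":[0,0,-0.433]},{"hand":1,"translation":[217,313,61],"angular":[0,0,-0.433]},{"hand":1,"translation":[217,313,61],"angular":[0,0,-0.433]},{"hand":1,"translation":[217,313,61],"angular":[0,0,-0.433]},{"hand":1,"translation":[217,313,61],"angular":[0,0,-0.433]},{"hand":1,"translation":[236,754,61],"angular":[0,0,-0.433]},{"hand":1,"translation":[236,754,61],"angular":[0,0,-0.433]},{"hand":1,"translation":[236,754,61],"angular":[0,0,-0.433]},{"hand":1,"translation":[236,754,61],"angular":[0,0,-0.433]},{"hand":1,"translation":[236,754,61],"angular":[0,0,-0.433]},{"hand":1,"translation":[236,754,61],"angular":[0,0,-0.433]}], "force": 30}}

```text
t: 3.0
eef_pos: [0.5148, 0.0678, 0.2801]
tool_rot: [0.0, 1.0, -0.0, 0.0]
contact_force: [1.5, 0.1, 0.4]
gripper_width: 1.0
grasp_force: 0.0
```

>>> {"method": "drive_tool", "body": {"commands": [{"hand":1,"translation":[0,0,0],"angular":[0,0,0]},{"hand":1,"translation":[0,0,0],"angular":[0,0,0]}]}}

```text
t: 3.25
eef_pos: [0.5149, 0.0653, 0.2797]
tool_rot: [0.0, 1.0, -0.0, -0.0]
contact_force: [-0.2, -0.7, -0.1]
gripper_width: 0.999
grasp_force: 0.0
```

>>> {"method": "drive_tool", "body": {"commands": [{"hand":1,"translation":[4,76,0],"angular":[0,0,0]},{"hand":1,"translation":[4,76,0],"angular":[0,0,0]},{"hand":1,"translation":[4,76,0],"angular":[0,0,0]},{"hand":1,"translation":[4,76,-50],"angular":[0,0,0]},{"hand":1,"translation":[4,76,-100],"angular":[0,0,0]},{"hand":1,"translation":[4,76,-130],"angular":[0,0,0]},{"hand":1,"translation":[4,76,-160],"angular":[0,0,0]},{"hand":1,"translation":[4,76,-160],"angular":[0,0,0]}]}}

```text
t: 4.25
eef_pos: [0.5176, 0.1384, 0.1178]
tool_rot: [0.001, 1.0, -0.002, -0.002]
contact_force: [-0.7, -0.4, 0.1]
gripper_width: 1.004
grasp_force: 0.0
```

Run:
```python
from h import *
a=bot.read_camera("scene")[190:290,240:380,::-1]; b=bot.read_camera("top")[170:270,220:360,::-1]
cv2.imwrite("pics/g1.png",cv2.resize(np.hstack([a,b]),None,fx=2.8,fy=2.8,interpolation=cv2.INTER_CUBIC))
```

```text
(no output)
```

View pics/g1.png

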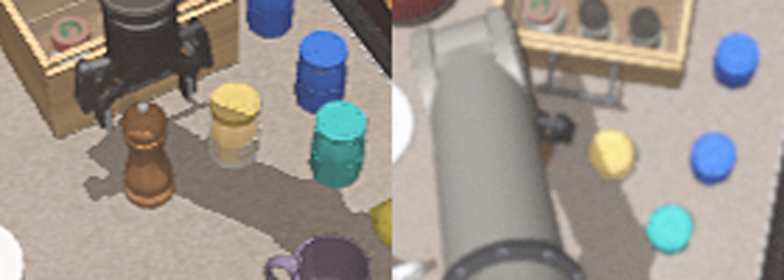

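Run:
```python
from h import *
f=lambda P:(proj("scene",P)-[240,190])*2.8
x=(.519,.141)
print("tcp",f([.5176,.1384,.1178]),"tips",f([[.5176,.1384+s*.05,.104] for s in(1,-1)]),"head",f([*x,.124]),"knob",f([*x,.15]),"foot",f([*x,0]))
print(bot.get_obs()["eef_pos"])
m=bot.camera_model("scene");V=np.array(m["view"]);print(-V[:3,:3].T@V[:3,3])
```

```text
tcp [[146.8757 125.3607]] tips [[104.9352 149.8646]
 [188.7739 117.0137]] head [[143.9278 121.7165]] knob [[143.0438 106.4368]] foot [[147.8436 189.3976]]
[0.5196 0.1403 0.1205]
[-0.3222  0.4826  1.2667]
```

>>> {"method": "drive_tool", "body": {"commands": [{"hand":0,"translation":[0,0,0],"angular":[0,0,0]},{"hand":0,"translation":[0,0,0],"angular":[0,0,0]},{"hand":0,"translation":[0,0,0],"angular":[0,0,0]},{"hand":0,"translation":[0,0,0],"angular":[0,0,0]},{"hand":0,"translation":[0,0,0],"angular":[0,0,0]},{"hand":0,"translation":[0,0,0],"angular":[0,0,0]}]}}

```text
t: 5.1
eef_pos: [0.5242, 0.1433, 0.1259]
tool_rot: [-0.001, 1.0, -0.0, 0.006]
contact_force: [-3.3, -3.7, 38.3]
gripper_width: 0.109
grasp_force: 46.1
```

>>> {"method": "drive_tool", "body": {"commands": [{"hand":1,"translation":[0,0,0],"angular":[0,0,0]},{"hand":1,"translation":[0,0,0],"angular":[0,0,0]},{"hand":1,"translation":[0,0,0],"angular":[0,0,0]}]}}

```text
t: 5.48
eef_pos: [0.5201, 0.1426, 0.1212]
tool_rot: [-0.0, 1.0, 0.0, 0.002]
contact_force: [0.0, -0.8, -0.5]
gripper_width: 0.743
grasp_force: 0.0
```

Run:
```python
from h import *
a=bot.read_camera("scene")[190:290,240:380,::-1]; b=bot.read_camera("top")[170:270,220:360,::-1]
cv2.imwrite("pics/g2.png",cv2.resize(np.hstack([a,b]),None,fx=2.8,fy=2.8,interpolation=cv2.INTER_CUBIC))
ms={"scene":mask("scene","pepper_mill",(291,249))}
print(fit(ms,PROF["pepper_mill"],0,(.519,.141)))
```

```text
(array([0.5169, 0.1453]), array([ 1.2749, -1.6544, -1.5729,  1.6744]))
```

View pics/g2.png

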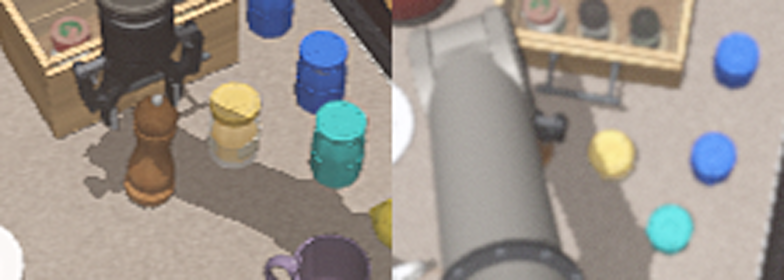

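>>> {"method": "drive_tool", "body": {"commands": [{"hand":1,"translation":[0,0,0],"angular":[0,0,0]},{"hand":1,"translation":[0,0,0],"angular":[0,0,0]},{"hand":1,"translation":[0,0,0],"angular":[0,0,0]},{"hand":1,"translation":[0,0,0],"angular":[0,0,0]}]}}

```text
t: 6.18
eef_pos: [0.5189, 0.1419, 0.1197]
tool_rot: [0.0, 1.0, -0.0, -0.0]
contact_force: [0.7, 0.5, -0.2]
gripper_width: 1.003
grasp_force: 0.0
```

```bash
cat >> h.py <<'E'
def axis(m):
    "columns of silhouette centre at rows, top to bottom"
    r=np.where(m.any(1))[0]; return [(int(i),round(float(np.where(m[i])[0].mean()),1)) for i in r[::6]]
E
python3 - <<'E'
from h import *
m=mask("scene","pepper_mill",(291,249)); print(axis(m)); print(fit({"scene":m},PROF["pepper_mill"],0,(.519,.141)))
a=bot.read_camera("scene")[190:290,240:380,::-1]
cv2.imwrite("pics/g3.png",cv2.resize(a,None,fx=4,fy=4,interpolation=cv2.INTER_CUBIC))
print(proj("scene",[[.519,.141,.15],[.519,.141,0]]))
E
```

```text
[(228, 290.0), (234, 290.5), (240, 291.0), (246, 292.5), (252, 293.0), (258, 293.0), (264, 293.0)]
(array([0.515, 0.144]), array([-0.0551, -2.3565,  0.0606,  1.98  ]))
[[291.0871 228.0131]
 [292.8013 257.642 ]]
```

View pics/g3.png

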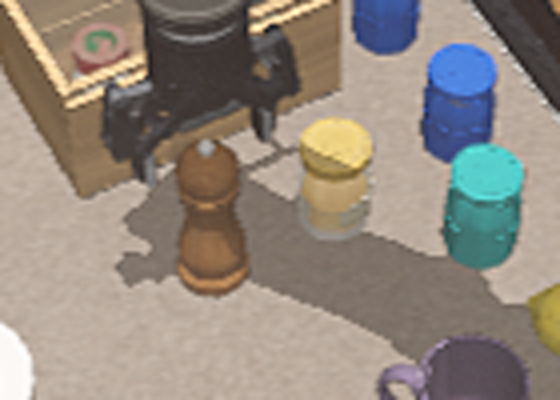

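Run:
```python
from h import *
for n,d in(("asis",(0,0,0)),("up35",(0,0,.035)),("x+35",(.035,0,0))):
    P=np.array([[.519,.142-.05,.115],[.519,.142+.05,.115],[.519,.142-.057,.15]])+d
    print(n,proj("scene",P).round().tolist(),proj("top",P).round().tolist())
im=bot.read_camera("top")[180:240,220:320,::-1]; a=bot.read_camera("scene")[200:260,250:350,::-1]
cv2.imwrite("pics/g4.png",cv2.resize(np.vstack([im,a]),None,fx=4.8,fy=4.8,interpolation=cv2.INTER_CUBIC))
```

```text
asis [[306.0, 230.0], [276.0, 241.0], [308.0, 221.0]] [[279.0, 220.0], [252.0, 215.0], [281.0, 219.0]]
up35 [[306.0, 222.0], [275.0, 234.0], [308.0, 214.0]] [[279.0, 219.0], [250.0, 213.0], [280.0, 217.0]]
x+35 [[301.0, 222.0], [271.0, 233.0], [303.0, 214.0]] [[282.0, 211.0], [254.0, 205.0], [283.0, 209.0]]
```

View pics/g4.png

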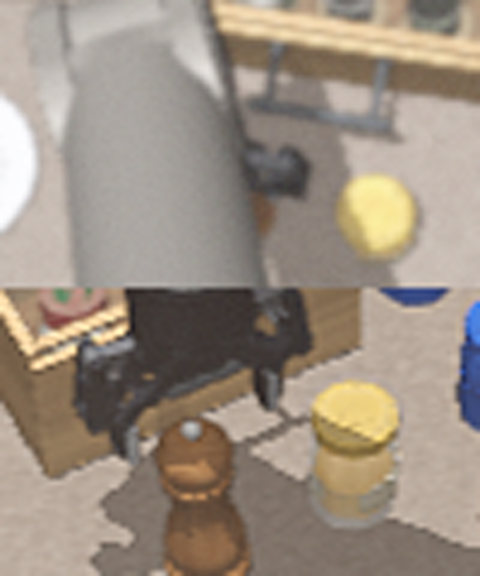

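>>> {"method": "drive_tool", "body": {"commands": [{"hand":1,"translation":[-1,2,-8],"angular":[0,0,0]},{"hand":1,"translation":[-1,2,-16],"angular":[0,0,0]},{"hand":1,"translation":[-1,2,-25],"angular":[0,0,0]},{"hand":1,"translation":[-1,2,-25],"angular":[0,0,0]},{"hand":1,"translation":[-1,2,-25],"angular":[0,0,0]}]}}

```text
t: 7.05
eef_pos: [0.518, 0.1439, 0.0947]
tool_rot: [-0.0, 1.0, -0.0, -0.0]
contact_force: [0.2, 0.0, -0.4]
gripper_width: 1.002
grasp_force: 0.0
```

>>> {"method": "drive_tool", "body": {"commands": [{"hand":0.5,"translation":[0,0,0],"angular":[0,0,0]},{"hand":0.5,"translation":[0,0,0],"angular":[0,0,0]},{"hand":0.5,"translation":[0,0,0],"angular":[0,0,0]},{"hand":0.5,"translation":[0,0,0],"angular":[0,0,0]}], "force": 30}}

```text
t: 7.55
eef_pos: [0.5184, 0.1439, 0.0953]
tool_rot: [-0.0, 1.0, -0.0, 0.001]
contact_force: [-0.6, -0.8, 4.3]
gripper_width: 0.544
grasp_force: 30.7
```

>>> {"method": "drive_tool", "body": {"commands": [{"hand":0.85,"translation":[0,0,0],"angular":[0,0,0]},{"hand":0.85,"translation":[0,0,0],"angular":[0,0,0]},{"hand":0.85,"translation":[0,0,-4],"angular":[0,0,0]},{"hand":0.85,"translation":[0,0,-8],"angular":[0,0,0]},{"hand":0.85,"translation":[0,0,-12],"angular":[0,0,0]},{"hand":0.85,"translation":[0,0,-12],"angular":[0,0,0]}]}}

```text
t: 8.3
eef_pos: [0.5176, 0.1438, 0.0822]
tool_rot: [0.0, 1.0, -0.0, -0.0]
contact_force: [0.2, 0.6, -0.0]
gripper_width: 0.85
grasp_force: 0.0
```

Run:
```python
from h import *
m=mask("scene","pepper_mill",(291,249)); print(axis(m)); print(fit({"scene":m},PROF["pepper_mill"],0,(.519,.141)))
a=bot.read_camera("scene")[200:270,250:350,::-1]
cv2.imwrite("pics/g5.png",cv2.resize(a,None,fx=6,fy=6,interpolation=cv2.INTER_CUBIC))
o=bot.get_obs();print(o["contact_force"],o["eef_pos"])
```

```text
[(227, 293.0), (233, 292.0), (239, 291.5), (245, 292.5), (251, 293.0), (257, 293.5), (263, 293.5)]
(array([0.515 , 0.1406]), array([-0.0143, -1.7531,  0.0166,  1.5704]))
[-0.9938  0.2911  0.1776] [0.518  0.1439 0.0828]
```

View pics/g5.png

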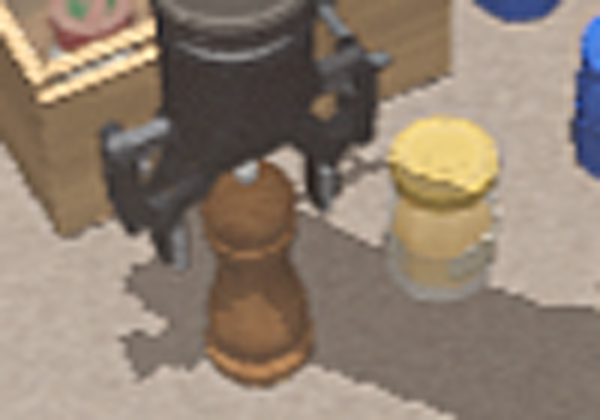

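>>> {"method": "drive_tool", "body": {"commands": [{"hand":0.4,"translation":[0,0,0],"angular":[0,0,0]},{"hand":0.4,"translation":[0,0,0],"angular":[0,0,0]},{"hand":0.4,"translation":[0,0,0],"angular":[0,0,0]},{"hand":0.4,"translation":[0,0,0],"angular":[0,0,0]}], "force": 30}}

```text
t: 8.95
eef_pos: [0.5182, 0.1435, 0.0831]
tool_rot: [0.0, 1.0, -0.0, 0.0]
contact_force: [-0.5, -1.9, 5.9]
gripper_width: 0.546
grasp_force: 30.8
```

>>> {"method": "drive_tool", "body": {"commands": [{"hand":0.4,"translation":[0,0,15],"angular":[0,0,0]},{"hand":0.4,"translation":[0,0,40],"angular":[0,0,0]},{"hand":0.4,"translation":[0,0,80],"angular":[0,0,0]},{"hand":0.4,"translation":[0,0,120],"angular":[0,0,0]},{"hand":0.4,"translation":[0,0,150],"angular":[0,0,0]},{"hand":0.4,"translation":[0,0,150],"angular":[0,0,0]}]}}

```text
t: 9.7
eef_pos: [0.5192, 0.145, 0.2355]
tool_rot: [-0.001, 1.0, 0.0, 0.003]
contact_force: [1.1, 0.3, -1.1]
gripper_width: 0.554
grasp_force: 30.9
```

Run:
```python
from h import *
m=mask("scene","pepper_mill"); print(axis(m)); o=bot.get_obs(); x=o["eef_pos"]
for z in(.14,.15,.16): print(z,fit({"scene":m},PROF["pepper_mill"],z,x[:2]))
print(x,o["gripper_width"],o["grasp_force"],o["contact_force"])
```

```text
[(192, 289.0), (198, 290.0), (204, 289.5), (210, 289.0), (216, 290.0), (222, 290.0), (228, 290.5)]
0.14 (array([0.5283, 0.1371]), array([-0.2358, -2.007 ,  0.2573,  1.6306]))
0.15 (array([0.5205, 0.1403]), array([-0.3271, -2.3042,  0.3584,  1.7669]))
0.16 (array([0.5128, 0.1434]), array([-0.4189, -2.627 ,  0.4618,  1.8852]))
[0.5174 0.144  0.2323] 0.5490051748760838 30.947467783698812 [-0.2299 -0.512  -2.2081]
```

>>> {"method": "drive_tool", "body": {"commands": [{"hand":0.4,"translation":[-18,-30,0],"angular":[0,0,0]},{"hand":0.4,"translation":[-18,-80,0],"angular":[0,0,0]},{"hand":0.4,"translation":[-18,-135,0],"angular":[0,0,0]},{"hand":0.4,"translation":[-18,-190,0],"angular":[0,0,0]},{"hand":0.4,"translation":[-18,-245,0],"angular":[0,0,0]},{"hand":0.4,"translation":[-18,-300,0],"angular":[0,0,0]},{"hand":0.4,"translation":[-18,-355,0],"angular":[0,0,0]},{"hand":0.4,"translation":[-18,-410,0],"angular":[0,0,0]},{"hand":0.4,"translation":[-18,-460,0],"angular":[0,0,0]},{"hand":0.4,"translation":[-18,-494,0],"angular":[0,0,0]},{"hand":0.4,"translation":[-18,-494,0],"angular":[0,0,0]},{"hand":0.4,"translation":[-18,-494,-40],"angular":[0,0,0]}]}}

```text
t: 11.3
eef_pos: [0.5016, -0.3504, 0.1935]
tool_rot: [0.001, 1.0, -0.0, 0.002]
contact_force: [0.3, 0.1, -1.1]
gripper_width: 0.551
grasp_force: 31.1
```

>>> {"method": "drive_tool", "body": {"commands": [{"hand":0.4,"translation":[0,0,-40],"angular":[0,0,0]},{"hand":0.4,"translation":[0,0,-70],"angular":[0,0,0]},{"hand":0.4,"translation":[0,0,-85],"angular":[0,0,0]},{"hand":0.4,"translation":[0,0,-90],"angular":[0,0,0]},{"hand":0.4,"translation":[0,0,-90],"angular":[0,0,0]}]}}

```text
t: 11.92
eef_pos: [0.5004, -0.3501, 0.1032]
tool_rot: [0.0, 1.0, 0.0, 0.0]
contact_force: [0.0, -0.4, -1.4]
gripper_width: 0.554
grasp_force: 31.1
```

Settle the last few mm, then release and rise.

>>> {"method": "drive_tool", "body": {"commands": [{"hand":0.4,"translation":[0,0,-3],"angular":[0,0,0]},{"hand":0.4,"translation":[0,0,-5],"angular":[0,0,0]},{"hand":0.4,"translation":[0,0,-5],"angular":[0,0,0]}]}}

```text
t: 12.3
eef_pos: [0.4999, -0.3501, 0.0979]
tool_rot: [0.0, 1.0, -0.0, 0.0]
contact_force: [-0.5, -1.2, -2.0]
gripper_width: 0.551
grasp_force: 31.1
```

>>> {"method": "drive_tool", "body": {"commands": [{"hand":0.7,"translation":[0,0,0],"angular":[0,0,0]},{"hand":0.9,"translation":[0,0,0],"angular":[0,0,0]},{"hand":1,"translation":[0,0,0],"angular":[0,0,0]},{"hand":1,"translation":[0,0,0],"angular":[0,0,0]},{"hand":1,"translation":[0,0,40],"angular":[0,0,0]},{"hand":1,"translation":[0,0,90],"angular":[0,0,0]},{"hand":1,"translation":[0,0,140],"angular":[0,0,0]},{"hand":1,"translation":[0,60,140],"angular":[0,0,0]},{"hand":1,"translation":[0,120,140],"angular":[0,0,0]},{"hand":1,"translation":[5,180,140],"angular":[0,0,0]},{"hand":1,"translation":[10,240,140],"angular":[0,0,0]},{"hand":1,"translation":[15,300,140],"angular":[0,0,0]}]}}

```text
t: 13.8
eef_pos: [0.5149, -0.0482, 0.238]
tool_rot: [0.0, 1.0, -0.0, 0.0]
contact_force: [0.6, 0.5, 0.6]
gripper_width: 1.001
grasp_force: 0.0
```

Run:
```python
from h import *
ms={c:mask(c,"pepper_mill") for c in("scene","top")}
print(fit(ms,PROF["pepper_mill"],.014,(.5,-.35)),axis(ms["scene"]) if ms["scene"] is not None else None)
n=dict(scene=(322,232),top=(299,227))
ms={c:mask(c,"honey_jar",n[c]) for c in n}
print([m is not None and m.sum() for m in ms.values()],fit(ms,PROF["honey_jar"],0,(.52,.03)))
print(bot.get_obs()["eef_pos"])
```

```text
(array([ 0.5023, -0.3515]), array([-0.559 , -1.5693,  0.5157,  1.2952])) [(175, 429.0), (181, 429.5), (187, 428.0), (193, 426.5), (199, 425.5), (205, 424.0), (211, 425.0)]
[np.int64(501), np.int64(60)] (array([0.5243, 0.0291]), array([-0.1853, -0.1419, -0.7319,  1.4992,  0.1266, -1.7108, 11.1126,
        5.0696]))
[ 0.5148 -0.0519  0.2376]
```

>>> {"method": "drive_tool", "body": {"commands": [{"hand":1,"translation":[9,50,0],"angular":[0,0,0]},{"hand":1,"translation":[9,82,-20],"angular":[0,0,0]},{"hand":1,"translation":[9,82,-60],"angular":[0,0,0]},{"hand":1,"translation":[9,82,-110],"angular":[0,0,0]},{"hand":1,"translation":[9,82,-150],"angular":[0,0,0]},{"hand":1,"translation":[9,82,-180],"angular":[0,0,0]},{"hand":1,"translation":[9,82,-193],"angular":[0,0,0]},{"hand":1,"translation":[9,82,-193],"angular":[0,0,0]}]}}

```text
t: 15.2
eef_pos: [0.5238, 0.0312, 0.0444]
tool_rot: [0.0, 1.0, -0.001, -0.001]
contact_force: [-0.7, 0.5, 1.0]
gripper_width: 1.002
grasp_force: 0.0
```

>>> {"method": "drive_tool", "body": {"commands": [{"hand":0.5,"translation":[0,0,0],"angular":[0,0,0]},{"hand":0.5,"translation":[0,0,0],"angular":[0,0,0]},{"hand":0.5,"translation":[0,0,0],"angular":[0,0,0]},{"hand":0.5,"translation":[0,0,0],"angular":[0,0,0]}], "force": 35}}

```text
t: 15.7
eef_pos: [0.5252, 0.0318, 0.0462]
tool_rot: [0.0, 1.0, -0.0, 0.001]
contact_force: [-0.8, -0.5, 6.8]
gripper_width: 0.666
grasp_force: 36.3
```

>>> {"method": "drive_tool", "body": {"commands": [{"hand":0.5,"translation":[0,0,15],"angular":[0,0,0]},{"hand":0.5,"translation":[0,0,60],"angular":[0,0,0]},{"hand":0.5,"translation":[0,0,115],"angular":[0,0,0]},{"hand":0.5,"translation":[0,0,170],"angular":[0,0,0]},{"hand":0.5,"translation":[0,-30,215],"angular":[0,0,0]},{"hand":0.5,"translation":[-10,-80,220],"angular":[0,0,0]},{"hand":0.5,"translation":[-15,-135,220],"angular":[0,0,0]},{"hand":0.5,"translation":[-20,-190,220],"angular":[0,0,0]},{"hand":0.5,"translation":[-25,-245,220],"angular":[0,0,0]},{"hand":0.5,"translation":[-30,-300,220],"angular":[0,0,0]},{"hand":0.5,"translation":[-34,-355,220],"angular":[0,0,0]},{"hand":0.5,"translation":[-34,-410,220],"angular":[0,0,0]}]}}

```text
t: 17.2
eef_pos: [0.4891, -0.3792, 0.2655]
tool_rot: [-0.0, 1.0, 0.0, 0.0]
contact_force: [1.0, -0.3, -3.1]
gripper_width: 0.661
grasp_force: 38.9
```

>>> {"method": "drive_tool", "body": {"commands": [{"hand":0.5,"translation":[0,-55,0],"angular":[0,0,0]},{"hand":0.5,"translation":[0,-90,0],"angular":[0,0,0]},{"hand":0.5,"translation":[0,-90,0],"angular":[0,0,0]},{"hand":0.5,"translation":[0,-90,-50],"angular":[0,0,0]},{"hand":0.5,"translation":[0,-90,-100],"angular":[0,0,0]},{"hand":0.5,"translation":[0,-90,-150],"angular":[0,0,0]},{"hand":0.5,"translation":[0,-90,-185],"angular":[0,0,0]},{"hand":0.5,"translation":[0,-90,-200],"angular":[0,0,0]},{"hand":0.5,"translation":[0,-90,-203],"angular":[0,0,0]},{"hand":0.5,"translation":[0,-90,-205],"angular":[0,0,0]},{"hand":0.5,"translation":[0,-90,-205],"angular":[0,0,0]}]}}

```text
t: 18.58
eef_pos: [0.4906, -0.4687, 0.0612]
tool_rot: [0.001, 1.0, -0.0, 0.001]
contact_force: [0.6, 0.0, -2.0]
gripper_width: 0.665
grasp_force: 38.9
```

>>> {"method": "drive_tool", "body": {"commands": [{"hand":0.5,"translation":[0,0,-1],"angular":[0,0,0]},{"hand":0.5,"translation":[0,0,-1],"angular":[0,0,0]},{"hand":0.75,"translation":[0,0,-1],"angular":[0,0,0]},{"hand":0.95,"translation":[0,0,-1],"angular":[0,0,0]},{"hand":1,"translation":[0,0,-1],"angular":[0,0,0]},{"hand":1,"translation":[0,0,-1],"angular":[0,0,0]},{"hand":1,"translation":[0,0,30],"angular":[0,0,0]},{"hand":1,"translation":[0,0,80],"angular":[0,0,0]},{"hand":1,"translation":[0,0,140],"angular":[0,0,0]},{"hand":1,"translation":[0,0,200],"angular":[0,0,0]},{"hand":0.4,"translation":[0,50,220],"angular":[0,0,0.15]},{"hand":0.4,"translation":[0,110,220],"angular":[0,0,0.3]}]}}

```text
t: 20.08
eef_pos: [0.4906, -0.3585, 0.2822]
tool_rot: [0.002, 0.989, 0.15, 0.002]
contact_force: [1.9, 1.0, -0.3]
gripper_width: 0.6
grasp_force: 0.0
```

>>> {"method": "drive_tool", "body": {"commands": [{"hand":0.4,"translation":[0,60,0],"angular":[0,0,0.15]},{"hand":0.4,"translation":[0,120,0],"angular":[0,0,0.3]},{"hand":0.4,"translation":[0,180,0],"angular":[0,0,0.45]},{"hand":0.4,"translation":[0,240,0],"angular":[0,0,0.6]}]}}

```text
t: 20.58
eef_pos: [0.4896, -0.1162, 0.2799]
tool_rot: [0.0, 0.899, 0.437, 0.0]
contact_force: [0.4, 0.8, 1.0]
gripper_width: 0.398
grasp_force: 0.0
```

Run:
```python
from h import *
o=bot.get_obs(); print(o["eef_pos"],o["tool_rot"],o["q"],o["gripper_width"])
for q,x in(("pepper_mill",(.5,-.35)),("honey_jar",(.49,-.47))):
    n={c:proj(c,[*x,.06])[0] for c in M}
    ms={c:mask(c,q,n[c]) for c in M}; print(q,[m is not None and m.sum() for m in ms.values()],fit(ms,PROF[q],.014,x))
a=bot.read_camera("scene");b=bot.read_camera("top");cv2.imwrite("pics/s1.png",a[:,:,::-1]);cv2.imwrite("pics/t1.png",b[:,:,::-1])
for c in M:
    for d in bot.outline_of(c,"handle")[:2]:
        m=d["pixels"]; p=np.argwhere(m)[:,::-1]; print(c,d["position"],round(d["score"],2),bb(p),m.sum())
v=np.hstack([cv2.resize(a[170:240,230:330,::-1],None,fx=4,fy=4,interpolation=cv2.INTER_CUBIC),cv2.resize(b[135:205,250:350,::-1],None,fx=4,fy=4,interpolation=cv2.INTER_CUBIC)])
cv2.imwrite("pics/hd.png",v)
```

```text
[ 0.4896 -0.1162  0.2799] [0.0003 0.8994 0.437  0.0002] [ 0.3704  0.1524 -0.2914  1.8668  0.0486  1.1285 -0.6047] 0.3983125115503649
pepper_mill [np.int64(531), np.int64(271)] (array([ 0.5021, -0.3501]), array([-0.8517, -1.389 ,  0.2117,  0.4828, -1.3482, -0.2504,  1.6657,
        1.2411]))
honey_jar [np.int64(462), np.int64(359)] (array([ 0.4909, -0.4698]), array([-1.1415,  0.1055,  0.2939,  1.0315,  0.4153,  0.5698,  0.3299,
       -1.0161]))
scene [292.6, 212.8] 0.61 [257 188 326 238] 1759
top [284.7, 192.4] 0.82 [255 182 322 205] 675
top [302.6, 149.1] 0.34 [297 142 308 159] 175
```

View pics/hd.png

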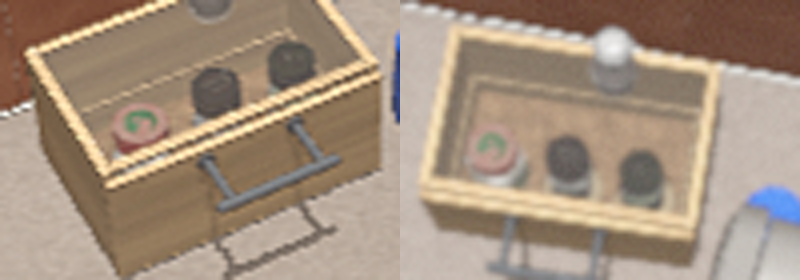

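Run:
```python
from h import *
ob={"scene":np.array([(285.5,221.2),(315,210)]),"top":np.array([(273.3,202.2),(301.6,206.8)])}
def f(s,cs):
    u=np.array([-np.sin(s[2]),np.cos(s[2])])*.05
    P=[[s[0]+u[0],s[1]+u[1],.106],[s[0]-u[0],s[1]-u[1],.106]]
    return np.concatenate([(proj(c,P)-ob[c]).ravel() for c in cs])
for cs in(["scene"],["top"],["scene","top"]):
    s=least_squares(f,[.58,.08,.05],args=(cs,)); print(cs,s.x,s.fun.round(1))
```

```text
['scene'] [ 0.5849  0.0802 -0.0052] [ 0.4 -0.2 -0.4  0.3]
['top'] [0.582  0.0786 0.0402] [ 0.3  0.1 -0.3 -0.1]
['scene', 'top'] [0.5834 0.0796 0.0188] [ 0.9  0.3 -0.2  0.2  0.2 -0.7 -0.5 -0.2]
```

>>> {"method": "drive_tool", "body": {"commands": [{"hand":0.4,"translation":[25,50,0],"angular":[0,0,0.15]},{"hand":0.4,"translation":[50,100,0],"angular":[0,0,0.3]},{"hand":0.4,"translation":[75,150,0],"angular":[0,0,0.45]},{"hand":0.4,"translation":[92,195,0],"angular":[0,0,0.6]},{"hand":0.4,"translation":[92,195,0],"angular":[0,0,0.716]},{"hand":0.4,"translation":[92,195,-40],"angular":[0,0,0.716]},{"hand":0.4,"translation":[92,195,-90],"angular":[0,0,0.716]},{"hand":0.4,"translation":[92,195,-130],"angular":[0,0,0.716]},{"hand":0.4,"translation":[92,195,-150],"angular":[0,0,0.716]},{"hand":0.4,"translation":[92,195,-150],"angular":[0,0,0.716]}]}}

```text
t: 22.42
eef_pos: [0.5814, 0.0766, 0.1289]
tool_rot: [-0.001, 0.691, 0.723, -0.001]
contact_force: [-0.5, -0.1, 0.9]
gripper_width: 0.398
grasp_force: 0.0
```

Run:
```python
from h import *
o=bot.get_obs(); print(o["eef_pos"],o["tool_rot"],o["q"])
a=bot.read_camera("scene");b=bot.read_camera("top")
cv2.imwrite("pics/hd2.png",np.hstack([cv2.resize(x,None,fx=4,fy=4,interpolation=cv2.INTER_CUBIC) for x in(a[160:260,240:340,::-1],b[135:235,240:340,::-1])]))
```

```text
[0.5814 0.0766 0.1289] [-0.0007  0.6911  0.7227 -0.0008] [ 0.1138  0.4742 -0.4562  1.829   0.2592  0.8996 -0.417 ]
```

View pics/hd2.png

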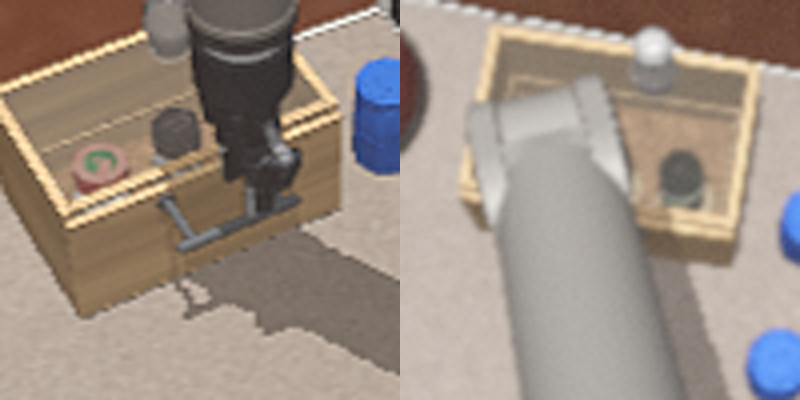

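>>> {"method": "drive_tool", "body": {"commands": [{"hand":0.4,"translation":[0,2,-8],"angular":[0,0,0]},{"hand":0.4,"translation":[0,2,-15],"angular":[0,0,0]},{"hand":0.4,"translation":[0,2,-15],"angular":[0,0,0]}]}}

```text
t: 22.9
eef_pos: [0.5815, 0.0789, 0.1143]
tool_rot: [-0.0, 0.691, 0.723, -0.0]
contact_force: [0.6, 1.1, 0.3]
gripper_width: 0.396
grasp_force: 0.0
```

>>> {"method": "drive_tool", "body": {"commands": [{"hand":0.4,"translation":[0,0,-8],"angular":[0,0,0]},{"hand":0.4,"translation":[0,0,-16],"angular":[0,0,0]},{"hand":0.4,"translation":[0,0,-22],"angular":[0,0,0]},{"hand":0.4,"translation":[0,0,-22],"angular":[0,0,0]}]}}

```text
t: 23.4
eef_pos: [0.5814, 0.0788, 0.092]
tool_rot: [-0.0, 0.691, 0.723, -0.001]
contact_force: [0.2, 0.4, -0.3]
gripper_width: 0.402
grasp_force: 0.0
```

>>> {"method": "drive_tool", "body": {"commands": [{"hand":0,"translation":[0,0,0],"angular":[0,0,0]},{"hand":0,"translation":[0,0,0],"angular":[0,0,0]},{"hand":0,"translation":[0,0,0],"angular":[0,0,0]},{"hand":0,"translation":[0,0,0],"angular":[0,0,0]}], "force": 25}}

```text
t: 23.9
eef_pos: [0.5825, 0.079, 0.0932]
tool_rot: [0.0, 0.691, 0.723, 0.001]
contact_force: [1.8, 0.5, 1.7]
gripper_width: 0.095
grasp_force: 24.6
```

>>> {"method": "drive_tool", "body": {"commands": [{"hand":0,"translation":[-8,-0.4,0],"angular":[0,0,0]},{"hand":0,"translation":[-24,-1.2,0],"angular":[0,0,0]},{"hand":0,"translation":[-42,-2.1,0],"angular":[0,0,0]},{"hand":0,"translation":[-62,-3.1,0],"angular":[0,0,0]},{"hand":0,"translation":[-82,-4.1,0],"angular":[0,0,0]},{"hand":0,"translation":[-100,-5,0],"angular":[0,0,0]},{"hand":0,"translation":[-115,-5.7,0],"angular":[0,0,0]},{"hand":0,"translation":[-123,-6.2,0],"angular":[0,0,0]},{"hand":0,"translation":[-125,-6.2,0],"angular":[0,0,0]},{"hand":0,"translation":[-125,-6.2,0],"angular":[0,0,0]},{"hand":0,"translation":[-125,-6.2,0],"angular":[0,0,0]}]}}

```text
t: 25.28
eef_pos: [0.4604, 0.0732, 0.0932]
tool_rot: [0.002, 0.691, 0.723, 0.003]
contact_force: [11.9, 1.1, -7.3]
gripper_width: 0.104
grasp_force: 24.9
```

>>> {"method": "drive_tool", "body": {"commands": [{"hand":0.4,"translation":[2,0,0],"angular":[0,0,0]},{"hand":0.4,"translation":[2,0,0],"angular":[0,0,0]},{"hand":0.4,"translation":[2,0,0],"angular":[0,0,0]},{"hand":0.4,"translation":[2,0,30],"angular":[0,0,0]},{"hand":0.6,"translation":[2,0,80],"angular":[0,0,0]},{"hand":0.75,"translation":[2,0,130],"angular":[0,0,0]},{"hand":0.75,"translation":[15,-60,160],"angular":[0,0,0]},{"hand":0.75,"translation":[30,-120,160],"angular":[0,0,0]},{"hand":0.75,"translation":[50,-180,160],"angular":[0,0,0]},{"hand":0.75,"translation":[50,-180,160],"angular":[0,0,0]}]}}

```text
t: 26.52
eef_pos: [0.5066, -0.1126, 0.2522]
tool_rot: [0.0, 0.694, 0.72, -0.001]
contact_force: [-0.1, -0.0, -0.7]
gripper_width: 0.752
grasp_force: 0.0
```

Run:
```python
from h import *
o=bot.get_obs(); print(o["eef_pos"],o["tool_rot"],o["q"],o["gripper_width"])
for c in M:
    bot.read_camera(c)
    for q in("red_spice","black_spice_a","handle"): print(c,q,[(np.round(d["position"],1).tolist(),round(d["score"],2)) for d in bot.find_in(c,q)[:3]])
ms={c:mask(c,"red_spice") for c in M}
for c in M:
  if ms[c] is not None: print(bb(np.argwhere(ms[c])[:,::-1]),fit({c:ms[c]},PROF["red_spice"],.013,(.563,.148)))
a=bot.read_camera("scene");b=bot.read_camera("top")
cv2.imwrite("pics/red.png",np.hstack([cv2.resize(x,None,fx=3.2,fy=3.2,interpolation=cv2.INTER_CUBIC) for x in(a[160:280,220:345,::-1],b[125:245,230:355,::-1])]))
```

```text
[ 0.5066 -0.1126  0.2522] [ 0.      0.694   0.72   -0.0008] [ 0.437   0.2149 -0.3918  1.8635  0.0938  1.0819  0.0459] 0.7523796410823653
scene red_spice [([279.1, 230.8], 0.65)]
scene black_spice_a [([320.3, 214.7], 0.59)]
scene handle [([302.5, 236.6], 0.95)]
top red_spice [([266.6, 208.9], 0.71)]
top black_spice_a [([305.6, 211.7], 0.53), ([285.1, 212.2], 0.45)]
top handle [([288.8, 212.1], 0.62)]
[276 221 290 241] (array([0.5922, 0.1386]), array([-0.5915, -6.6906,  0.6343,  2.8855]))
[260 199 275 216] (array([0.5647, 0.1518]), array([-0.0841, -0.1168,  0.0901,  0.1217]))
```

View pics/red.png

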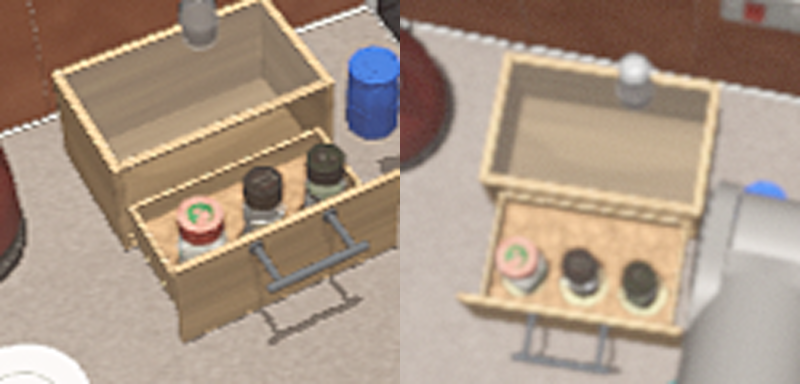

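Run:
```python
from h import *
print(ray("scene",(283.1,226.5),.11),ray("top",(267,204.6),.11))
# handle bar now
print(ray("scene",(220+272/3.2,160+287/3.2),.106),ray("scene",(220+366/3.2,160+246/3.2),.106),ray("top",(230+(518-400)/3.2,125+359/3.2),.106),ray("top",(230+(613-400)/3.2,125+370/3.2),.106))
n=dict(scene=(225,288),top=(209,214)); ms={c:mask(c,"saucer",n[c]) for c in n}
print(fit(ms,PROF["saucer"],0,(.507,.372)))
for c in n:
    (cx,cy),ax,an=cv2.fitEllipse(np.argwhere(ms[c])[:,::-1][:,None].astype(np.float32)) if 0 else cv2.fitEllipse(max(cv2.findContours(ms[c].astype(np.uint8),0,1)[0],key=len)); print(c,ray(c,(cx,cy),.013),ax)
```

```text
[0.5656 0.1482 0.11  ] [0.5662 0.1487 0.11  ]
[0.4585 0.1252 0.106 ] [0.4616 0.0245 0.106 ] [0.4539 0.1228 0.106 ] [0.4631 0.0192 0.106 ]
(array([0.5059, 0.3692]), array([-1.039 , -0.1705, -0.2707,  0.7566,  0.8852, -0.0075,  1.1171,
        0.3402]))
scene [0.505  0.3686 0.013 ] (36.28322982788086, 44.18985366821289)
top [0.5055 0.3728 0.013 ] (33.18685531616211, 35.69877243041992)
```

>>> {"method": "drive_tool", "body": {"commands": [{"hand":0.75,"translation":[15,60,0],"angular":[0,0,0.013]},{"hand":0.75,"translation":[30,120,0],"angular":[0,0,0.013]},{"hand":0.75,"translation":[45,180,0],"angular":[0,0,0.013]},{"hand":0.75,"translation":[55,235,0],"angular":[0,0,0.013]},{"hand":0.75,"translation":[59,262,0],"angular":[0,0,0.013]},{"hand":0.75,"translation":[59,262,-30],"angular":[0,0,0.013]},{"hand":0.75,"translation":[59,262,-75],"angular":[0,0,0.013]},{"hand":0.75,"translation":[59,262,-110],"angular":[0,0,0.013]},{"hand":0.75,"translation":[59,262,-110],"angular":[0,0,0.013]}]}}

```text
t: 28.55
eef_pos: [0.564, 0.1538, 0.1402]
tool_rot: [-0.001, 0.686, 0.727, -0.002]
contact_force: [0.7, -0.7, 0.9]
gripper_width: 0.755
grasp_force: 0.0
```

Run:
```python
from h import *
o=bot.get_obs(); print(o["eef_pos"],o["tool_rot"],o["q"],o["gripper_width"])
a=bot.read_camera("scene");b=bot.read_camera("top")
cv2.imwrite("pics/red2.png",np.hstack([cv2.resize(x,None,fx=4,fy=4,interpolation=cv2.INTER_CUBIC) for x in(a[160:260,240:340,::-1],b[145:245,220:320,::-1])]))
```

```text
[0.564  0.1538 0.1402] [-0.0015  0.6863  0.7273 -0.0025] [ 0.0044  0.4646 -0.4895  1.8202  0.2651  0.9279 -0.5447] 0.7547948693047111
```

View pics/red2.png

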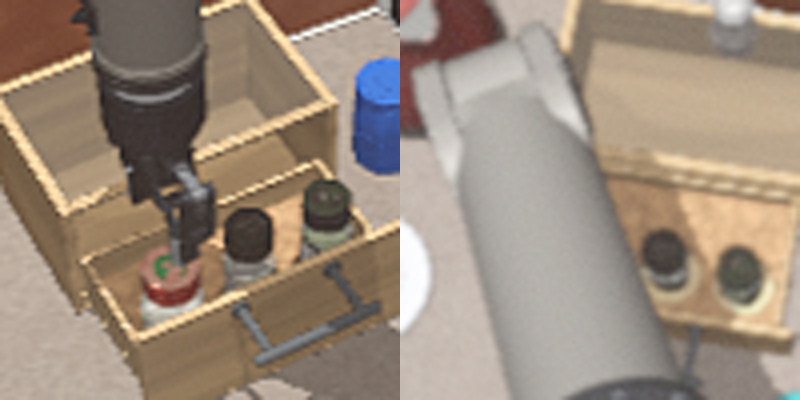

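>>> {"method": "drive_tool", "body": {"commands": [{"hand":0.75,"translation":[2,-5,0],"angular":[0,0,0]},{"hand":0.75,"translation":[2,-5,0],"angular":[0,0,0]},{"hand":0.75,"translation":[2,-5,0],"angular":[0,0,0]}]}}

```text
t: 29.02
eef_pos: [0.5684, 0.1497, 0.1435]
tool_rot: [0.0, 0.686, 0.727, 0.001]
contact_force: [0.4, 0.0, -1.0]
gripper_width: 0.753
grasp_force: 0.0
```

>>> {"method": "drive_tool", "body": {"commands": [{"hand":0.75,"translation":[-2,-1,-10],"angular":[0,0,0]},{"hand":0.75,"translation":[-2,-1,-25],"angular":[0,0,0]},{"hand":0.75,"translation":[-2,-1,-40],"angular":[0,0,0]},{"hand":0.75,"translation":[-2,-1,-52],"angular":[0,0,0]},{"hand":0.75,"translation":[-2,-1,-61],"angular":[0,0,0]},{"hand":0.75,"translation":[-2,-1,-61],"angular":[0,0,0]}]}}

```text
t: 29.78
eef_pos: [0.5654, 0.1486, 0.0808]
tool_rot: [-0.0, 0.686, 0.727, -0.001]
contact_force: [0.8, 0.1, -0.0]
gripper_width: 0.75
grasp_force: 0.0
```

>>> {"method": "drive_tool", "body": {"commands": [{"hand":0.4,"translation":[0,0,0],"angular":[0,0,0]},{"hand":0.4,"translation":[0,0,0],"angular":[0,0,0]},{"hand":0.4,"translation":[0,0,0],"angular":[0,0,0]},{"hand":0.4,"translation":[0,0,0],"angular":[0,0,0]}], "force": 30}}

```text
t: 30.28
eef_pos: [0.5664, 0.1489, 0.0823]
tool_rot: [0.0, 0.686, 0.727, 0.001]
contact_force: [0.2, 1.1, 3.9]
gripper_width: 0.518
grasp_force: 31.0
```

>>> {"method": "drive_tool", "body": {"commands": [{"hand":0.4,"translation":[0,0,10],"angular":[0,0,0]},{"hand":0.4,"translation":[0,0,40],"angular":[0,0,0]},{"hand":0.4,"translation":[0,0,90],"angular":[0,0,0]},{"hand":0.4,"translation":[0,0,140],"angular":[0,0,0]},{"hand":0.4,"translation":[-5,20,160],"angular":[0,0,0]},{"hand":0.4,"translation":[-20,70,160],"angular":[0,0,0]},{"hand":0.4,"translation":[-35,125,160],"angular":[0,0,0]},{"hand":0.4,"translation":[-50,180,160],"angular":[0,0,0]},{"hand":0.4,"translation":[-61,222,160],"angular":[0,0,0]},{"hand":0.4,"translation":[-61,222,120],"angular":[0,0,0]},{"hand":0.4,"translation":[-61,222,80],"angular":[0,0,0]},{"hand":0.4,"translation":[-61,222,80],"angular":[0,0,0]}]}}

```text
t: 31.78
eef_pos: [0.5031, 0.3686, 0.1588]
tool_rot: [-0.0, 0.686, 0.727, -0.004]
contact_force: [-0.2, -1.0, 0.1]
gripper_width: 0.508
grasp_force: 31.1
```

Run:
```python
from h import *
o=bot.get_obs(); x=o["eef_pos"]; print(x,o["tool_rot"],o["gripper_width"],o["grasp_force"])
z=x[2]-.082+.013
ms={c:mask(c,"red_spice") for c in M}
for c in M:
  if ms[c] is not None: print(c,bb(np.argwhere(ms[c])[:,::-1]),bb(proj(c,cyl(x,PROF["red_spice"],z))).round(1),fit({c:ms[c]},PROF["red_spice"],z,x[:2]),axis(ms[c]))
a=bot.read_camera("scene")
cv2.imwrite("pics/red3.png",cv2.resize(a[200:320,160:290,::-1],None,fx=4,fy=4,interpolation=cv2.INTER_CUBIC))
```

```text
[0.5031 0.3686 0.1588] [-0.0004  0.6862  0.7274 -0.0035] 0.5078929715985819 31.11337959766388
top [361 205 480 305] [188.2 197.6 210.3 217. ] (array([ 0.6536, -0.5349]), array([ 93.0689,   3.6493,  -2.5484, -78.5927])) [(205, 381.5), (211, 391.0), (217, 401.5), (223, 411.0), (229, 421.0), (235, 425.5), (241, 424.0), (247, 427.1), (253, 426.9), (259, 420.0), (265, 414.4), (271, 415.0), (277, 418.5), (283, 428.5), (289, 437.5), (295, 447.5), (301, 456.5)]
```

View pics/red3.png

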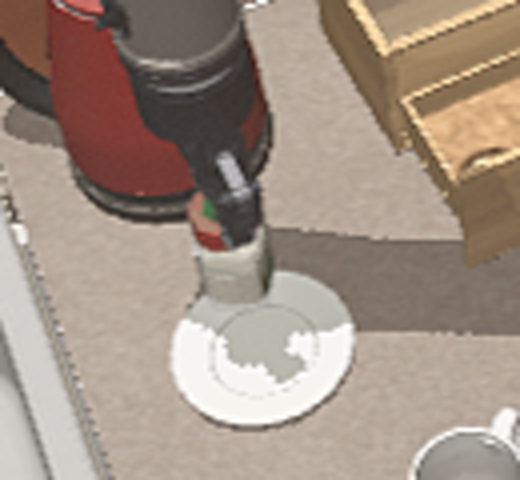

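Run:
```python
from h import *
x=bot.get_obs()["eef_pos"]; z=x[2]-.069; print(x)
p=proj("scene",cyl(x,[(0,.0235)],z)); print(bb(p).round(1),((bb(p)-[160,200]*2)*4).round())
```

```text
[0.5059 0.3715 0.1639]
[212.6 264.5 229.1 278.2] [210. 258. 276. 313.]
```

>>> {"method": "drive_tool", "body": {"commands": [{"hand":0.4,"translation":[0,0,-30],"angular":[0,0,0]},{"hand":0.4,"translation":[0,0,-60],"angular":[0,0,0]},{"hand":0.4,"translation":[0,0,-78],"angular":[0,0,0]},{"hand":0.4,"translation":[0,0,-84],"angular":[0,0,0]},{"hand":0.4,"translation":[0,0,-84],"angular":[0,0,0]},{"hand":0.4,"translation":[0,0,-84],"angular":[0,0,0]}]}}

```text
t: 32.78
eef_pos: [0.5056, 0.3713, 0.0789]
tool_rot: [0.0, 0.686, 0.727, 0.001]
contact_force: [0.1, 0.7, -0.9]
gripper_width: 0.514
grasp_force: 31.2
```

Run:
```python
from h import *
o=bot.get_obs(); x=o["eef_pos"]; print(x,o["contact_force"])
z=x[2]-.069
for c in M:
  m=mask(c,"red_spice"); 
  if m is not None: print(c,bb(np.argwhere(m)[:,::-1]),bb(proj(c,cyl(x,PROF["red_spice"],z))).round(1),fit({c:m},PROF["red_spice"],z,x[:2]))
```

```text
[0.5056 0.3713 0.0789] [ 0.1227  0.6939 -0.9035]
scene [213 268 232 293] [212.  262.2 232.9 294.1] (array([0.4994, 0.3733]), array([-0.4291, -3.5311,  0.4595,  2.4256]))
```

>>> {"method": "drive_tool", "body": {"commands": [{"hand":0.4,"translation":[0,0,-2],"angular":[0,0,0]},{"hand":0.4,"translation":[0,0,-4],"angular":[0,0,0]},{"hand":0.4,"translation":[0,0,-4],"angular":[0,0,0]},{"hand":0.4,"translation":[0,0,-4],"angular":[0,0,0]}]}}

```text
t: 33.48
eef_pos: [0.505, 0.3711, 0.0745]
tool_rot: [0.0, 0.686, 0.727, 0.0]
contact_force: [-2.2, -0.7, 5.0]
gripper_width: 0.516
grasp_force: 31.7
```

>>> {"method": "drive_tool", "body": {"commands": [{"hand":0.6,"translation":[0,0,0],"angular":[0,0,0]},{"hand":0.75,"translation":[0,0,0],"angular":[0,0,0]},{"hand":0.85,"translation":[0,0,0],"angular":[0,0,0]},{"hand":0.85,"translation":[0,0,0],"angular":[0,0,0]},{"hand":0.85,"translation":[0,0,30],"angular":[0,0,0]},{"hand":0.85,"translation":[0,0,80],"angular":[0,0,0]},{"hand":0.85,"translation":[0,0,140],"angular":[0,0,0]},{"hand":0.5,"translation":[-5,-50,150],"angular":[0,0,0]},{"hand":0.4,"translation":[-15,-110,150],"angular":[0,0,0]},{"hand":0.4,"translation":[-25,-170,150],"angular":[0,0,0]},{"hand":0.4,"translation":[-35,-230,150],"angular":[0,0,0]},{"hand":0.4,"translation":[-45,-290,150],"angular":[0,0,0]}]}}

```text
t: 34.98
eef_pos: [0.4594, 0.0788, 0.2239]
tool_rot: [0.0, 0.686, 0.727, 0.0]
contact_force: [0.5, -0.6, 0.4]
gripper_width: 0.403
grasp_force: 0.0
```

Run:
```python
from h import *
o=bot.get_obs(); print(o["eef_pos"],o["tool_rot"],o["q"],o["gripper_width"])
ms={c:mask(c,"red_spice",proj(c,[.505,.371,.06])[0]) for c in M}
print([m is not None and m.sum() for m in ms.values()],fit(ms,PROF["red_spice"],.005,(.505,.371)))
for c in M:
  if ms[c] is not None: print(c,fit({c:ms[c]},PROF["red_spice"],.005,(.505,.371))[0],axis(ms[c]))
```

```text
[0.4594 0.0788 0.2239] [0.0003 0.6863 0.7273 0.0002] [ 0.1813  0.1656 -0.533   2.0017  0.1002  0.9986 -0.3421] 0.4033520547282454
[np.int64(482), False] (array([0.506 , 0.3717]), array([-0.3732, -0.4152,  0.3978,  0.388 ]))
scene [0.506  0.3717] [(264, 221.5), (270, 220.5), (276, 222.0), (282, 223.0), (288, 224.0), (294, 224.0)]
```

>>> {"method": "drive_tool", "body": {"commands": [{"hand":0.4,"translation":[0,-5,0],"angular":[0,0,0]},{"hand":0.4,"translation":[0,-5,-40],"angular":[0,0,0]},{"hand":0.4,"translation":[0,-5,-80],"angular":[0,0,0]},{"hand":0.4,"translation":[0,-5,-95],"angular":[0,0,0]},{"hand":0.4,"translation":[0,-5,-110],"angular":[0,0,0]},{"hand":0.4,"translation":[0,-5,-122],"angular":[0,0,0]},{"hand":0.4,"translation":[0,-5,-131],"angular":[0,0,0]},{"hand":0.4,"translation":[0,-5,-131],"angular":[0,0,0]}]}}

```text
t: 36.17
eef_pos: [0.4598, 0.0757, 0.0925]
tool_rot: [-0.0, 0.686, 0.727, -0.0]
contact_force: [0.6, -1.0, 0.7]
gripper_width: 0.403
grasp_force: 0.0
```

>>> {"method": "drive_tool", "body": {"commands": [{"hand":0,"translation":[0,0,0],"angular":[0,0,0]},{"hand":0,"translation":[0,0,0],"angular":[0,0,0]},{"hand":0,"translation":[0,0,0],"angular":[0,0,0]},{"hand":0,"translation":[0,0,0],"angular":[0,0,0]}], "force": 25}}

```text
t: 36.67
eef_pos: [0.4604, 0.0758, 0.0933]
tool_rot: [0.0, 0.686, 0.727, 0.0]
contact_force: [-0.7, -0.2, 6.0]
gripper_width: 0.101
grasp_force: 24.8
```

>>> {"method": "drive_tool", "body": {"commands": [{"hand":0,"translation":[4,0.2,0],"angular":[0,0,0]},{"hand":0,"translation":[12,0.6,0],"angular":[0,0,0]},{"hand":0,"translation":[25,1.2,0],"angular":[0,0,0]},{"hand":0,"translation":[40,2,0],"angular":[0,0,0]},{"hand":0,"translation":[56,2.8,0],"angular":[0,0,0]},{"hand":0,"translation":[72,3.6,0],"angular":[0,0,0]},{"hand":0,"translation":[88,4.4,0],"angular":[0,0,0]},{"hand":0,"translation":[102,5.1,0],"angular":[0,0,0]},{"hand":0,"translation":[113,5.6,0],"angular":[0,0,0]},{"hand":0,"translation":[120,6,0],"angular":[0,0,0]},{"hand":0,"translation":[123,6.2,0],"angular":[0,0,0]},{"hand":0,"translation":[125,6.2,0],"angular":[0,0,0]}]}}

```text
t: 38.17
eef_pos: [0.5852, 0.0818, 0.0933]
tool_rot: [0.0, 0.686, 0.727, 0.0]
contact_force: [-2.0, -0.6, 6.7]
gripper_width: 0.102
grasp_force: 24.8
```

>>> {"method": "drive_tool", "body": {"commands": [{"hand":0,"translation":[1,0,0],"angular":[0,0,0]},{"hand":0,"translation":[1,0,0],"angular":[0,0,0]},{"hand":0,"translation":[1,0,0],"angular":[0,0,0]}]}}

```text
t: 38.55
eef_pos: [0.5853, 0.0818, 0.0933]
tool_rot: [-0.0, 0.686, 0.727, -0.001]
contact_force: [-3.6, -0.2, 8.3]
gripper_width: 0.095
grasp_force: 25.0
```

>>> {"method": "drive_tool", "body": {"commands": [{"hand":0,"translation":[2,0,0],"angular":[0,0,0]},{"hand":0,"translation":[3,0,0],"angular":[0,0,0]},{"hand":0,"translation":[3,0,0],"angular":[0,0,0]},{"hand":0,"translation":[3,0,0],"angular":[0,0,0]}]}}

```text
t: 39.05
eef_pos: [0.5854, 0.0818, 0.0932]
tool_rot: [-0.002, 0.686, 0.727, -0.003]
contact_force: [-13.2, -1.1, 16.9]
gripper_width: 0.103
grasp_force: 25.9
```

>>> {"method": "drive_tool", "body": {"commands": [{"hand":0,"translation":[-3,0,0],"angular":[0,0,0]},{"hand":0.2,"translation":[-3,0,0],"angular":[0,0,0]},{"hand":0.4,"translation":[-3,0,0],"angular":[0,0,0]},{"hand":0.4,"translation":[-3,0,0],"angular":[0,0,0]},{"hand":0.4,"translation":[-3,0,20],"angular":[0,0,0]},{"hand":0.4,"translation":[-3,0,70],"angular":[0,0,0]},{"hand":0.4,"translation":[-3,0,130],"angular":[0,0,0]},{"hand":0.8,"translation":[-10,-40,180],"angular":[0,0,-0.18]},{"hand":1,"translation":[-20,-80,185],"angular":[0,0,-0.36]},{"hand":1,"translation":[-30,-130,185],"angular":[0,0,-0.54]},{"hand":1,"translation":[-40,-185,185],"angular":[0,0,-0.72]},{"hand":1,"translation":[-50,-240,185],"angular":[0,0,-0.9]}]}}

```text
t: 40.55
eef_pos: [0.5387, -0.1594, 0.2795]
tool_rot: [0.0, 0.935, 0.354, 0.001]
contact_force: [0.8, -0.6, -0.1]
gripper_width: 1.001
grasp_force: 0.0
```

Run:
```python
from h import *
o=bot.get_obs(); print(o["eef_pos"],o["tool_rot"],o["q"])
a=bot.read_camera("scene");b=bot.read_camera("top")
A=cv2.imread("pics/s1.png")[:,:,::-1]
P=cv2.imread("pics/top0.png")[:,:,::-1]
for c,old,new,s in(("scene",A,a,(slice(165,245),slice(235,330))),("top",P,b,(slice(135,210),slice(250,330)))):
    d=np.abs(old[s].astype(int)-new[s]).max(2); ys,xs=np.where(d>60); print(c,"changed px",len(ys),"rows",np.unique(ys+s[0].start),"cols",np.unique(xs+s[1].start))
for q,x in(("pepper_mill",(.5,-.35)),("honey_jar",(.49,-.47))):
    n={c:proj(c,[*x,.06])[0] for c in M}
    ms={c:mask(c,q,n[c]) for c in M}; print(q,[m is not None and m.sum() for m in ms.values()],fit(ms,PROF[q],.014,x))
```

```text
[ 0.5387 -0.1594  0.2795] [0.0004 0.9353 0.354  0.001 ] [ 0.3791  0.2501 -0.2438  1.7454  0.0652  1.1518 -0.731 ]
scene changed px 19 rows [198 200 201 203 206 207 209 210 212] cols [260 261 262 263 264 265 266 267 268 269 270 271]
top changed px 16 rows [176 177 178 179 180 181] cols [270 272 274 275 276 277 279 280 281]
pepper_mill [np.int64(507), np.int64(337)] (array([ 0.5   , -0.3469]), array([-1.2759, -0.6854,  0.792 ,  2.2139, -0.302 ,  0.165 ,  0.6167,
       -0.3748]))
honey_jar [np.int64(285), np.int64(305)] (array([ 0.4929, -0.4669]), array([-2.1431, -0.0066,  5.244 ,  0.9157, -0.2808, -1.1814,  0.5762,
        0.2646]))
```

>>> {"method": "drive_tool", "body": {"commands": [{"hand":1,"translation":[-10,-45,0],"angular":[0,0,-0.18]},{"hand":1,"translation":[-20,-95,0],"angular":[0,0,-0.36]},{"hand":1,"translation":[-30,-145,0],"angular":[0,0,-0.54]},{"hand":1,"translation":[-39,-191,0],"angular":[0,0,-0.724]},{"hand":1,"translation":[-39,-191,0],"angular":[0,0,-0.724]},{"hand":1,"translation":[-39,-191,-30],"angular":[0,0,-0.724]}]}}

```text
t: 41.8
eef_pos: [0.502, -0.349, 0.2495]
tool_rot: [0.001, 1.0, 0.003, 0.002]
contact_force: [-0.4, -0.5, -0.5]
gripper_width: 0.998
grasp_force: 0.0
```

>>> {"method": "drive_tool", "body": {"commands": [{"hand":1,"translation":[0,0,0],"angular":[0,0,0]},{"hand":1,"translation":[0,0,0],"angular":[0,0,0]}]}}

```text
t: 42.05
eef_pos: [0.5008, -0.3482, 0.2485]
tool_rot: [-0.0, 1.0, 0.003, 0.0]
contact_force: [-0.0, -0.1, -0.2]
gripper_width: 1.001
grasp_force: 0.0
```

>>> {"method": "drive_tool", "body": {"commands": [{"hand":1,"translation":[-1,-2,-40],"angular":[0,0,0]},{"hand":1,"translation":[-1,-2,-80],"angular":[0,0,0]},{"hand":1,"translation":[-1,-2,-115],"angular":[0,0,0]},{"hand":1,"translation":[-1,-2,-140],"angular":[0,0,0]},{"hand":1,"translation":[-1,-2,-151],"angular":[0,0,0]},{"hand":1,"translation":[-1,-2,-151],"angular":[0,0,0]},{"hand":0.4,"translation":[-1,-2,-151],"angular":[0,0,0]},{"hand":0.4,"translation":[-1,-2,-151],"angular":[0,0,0]},{"hand":0.4,"translation":[-1,-2,-151],"angular":[0,0,0]},{"hand":0.4,"translation":[-1,-2,-151],"angular":[0,0,0]},{"hand":0.4,"translation":[-1,-2,-151],"angular":[0,0,0]}], "force": 30}}

```text
t: 43.42
eef_pos: [0.4996, -0.3517, 0.098]
tool_rot: [0.001, 1.0, 0.002, 0.001]
contact_force: [-1.4, -0.1, 6.9]
gripper_width: 0.546
grasp_force: 30.5
```

>>> {"method": "drive_tool", "body": {"commands": [{"hand":0.4,"translation":[0,0,15],"angular":[0,0,0]},{"hand":0.4,"translation":[0,0,60],"angular":[0,0,0]},{"hand":0.4,"translation":[0,0,110],"angular":[0,0,0]},{"hand":0.4,"translation":[0,20,140],"angular":[0,0,0]},{"hand":0.4,"translation":[0,70,140],"angular":[0,0,0]},{"hand":0.4,"translation":[5,125,140],"angular":[0,0,0]},{"hand":0.4,"translation":[8,180,140],"angular":[0,0,0]},{"hand":0.4,"translation":[10,235,140],"angular":[0,0,0]},{"hand":0.4,"translation":[12,290,140],"angular":[0,0,0]},{"hand":0.4,"translation":[15,345,140],"angular":[0,0,0]},{"hand":0.4,"translation":[17,400,140],"angular":[0,0,0]},{"hand":0.4,"translation":[19,450,140],"angular":[0,0,0]}]}}

```text
t: 44.92
eef_pos: [0.5175, 0.1009, 0.2375]
tool_rot: [0.0, 1.0, 0.003, 0.0]
contact_force: [1.4, -0.3, -1.4]
gripper_width: 0.546
grasp_force: 31.4
```

>>> {"method": "drive_tool", "body": {"commands": [{"hand":0.4,"translation":[0,42,0],"angular":[0,0,0]},{"hand":0.4,"translation":[0,42,0],"angular":[0,0,0]},{"hand":0.4,"translation":[0,42,0],"angular":[0,0,0]}]}}

```text
t: 45.3
eef_pos: [0.5178, 0.1401, 0.237]
tool_rot: [0.0, 1.0, 0.002, -0.0]
contact_force: [1.1, -0.5, -1.3]
gripper_width: 0.55
grasp_force: 31.4
```

>>> {"method": "drive_tool", "body": {"commands": [{"hand":0.4,"translation":[1,1,-40],"angular":[0,0,0]},{"hand":0.4,"translation":[1,1,-85],"angular":[0,0,0]},{"hand":0.4,"translation":[1,1,-125],"angular":[0,0,0]},{"hand":0.4,"translation":[1,1,-145],"angular":[0,0,0]},{"hand":0.4,"translation":[1,1,-151],"angular":[0,0,0]},{"hand":0.4,"translation":[1,1,-153],"angular":[0,0,0]},{"hand":0.4,"translation":[1,1,-153],"angular":[0,0,0]},{"hand":0.4,"translation":[1,1,-153],"angular":[0,0,0]}]}}

```text
t: 46.3
eef_pos: [0.5195, 0.142, 0.0846]
tool_rot: [-0.0, 1.0, 0.002, 0.001]
contact_force: [0.0, 0.5, -0.7]
gripper_width: 0.548
grasp_force: 31.4
```

>>> {"method": "drive_tool", "body": {"commands": [{"hand":0.4,"translation":[0,-1,-1],"angular":[0,0,0]},{"hand":0.4,"translation":[0,-1,-1],"angular":[0,0,0]},{"hand":0.7,"translation":[0,-1,-1],"angular":[0,0,0]},{"hand":0.9,"translation":[0,-1,-1],"angular":[0,0,0]},{"hand":1,"translation":[0,-1,-1],"angular":[0,0,0]},{"hand":1,"translation":[0,-1,-1],"angular":[0,0,0]},{"hand":1,"translation":[0,-1,40],"angular":[0,0,0]},{"hand":1,"translation":[0,-1,90],"angular":[0,0,0]},{"hand":1,"translation":[0,-1,150],"angular":[0,0,0]},{"hand":1,"translation":[0,-50,190],"angular":[0,0,0]},{"hand":1,"translation":[0,-110,190],"angular":[0,0,0]},{"hand":1,"translation":[0,-170,190],"angular":[0,0,0]}]}}

```text
t: 47.8
eef_pos: [0.519, -0.0297, 0.2746]
tool_rot: [0.0, 1.0, 0.003, 0.001]
contact_force: [0.3, -1.1, 0.1]
gripper_width: 1.0
grasp_force: 0.0
```

>>> {"method": "drive_tool", "body": {"commands": [{"hand":1,"translation":[0,-60,0],"angular":[0,0,0]},{"hand":1,"translation":[0,-120,0],"angular":[0,0,0]},{"hand":1,"translation":[-5,-180,0],"angular":[0,0,0]},{"hand":1,"translation":[-10,-240,0],"angular":[0,0,0]},{"hand":1,"translation":[-15,-300,0],"angular":[0,0,0]},{"hand":1,"translation":[-20,-360,0],"angular":[0,0,0]},{"hand":1,"translation":[-28,-420,0],"angular":[0,0,0]},{"hand":1,"translation":[-28,-440,0],"angular":[0,0,0]},{"hand":1,"translation":[-28,-440,0],"angular":[0,0,0]},{"hand":1,"translation":[-28,-440,0],"angular":[0,0,0]}]}}

```text
t: 49.05
eef_pos: [0.492, -0.4658, 0.2735]
tool_rot: [-0.001, 1.0, 0.004, 0.0]
contact_force: [0.4, 0.7, 0.2]
gripper_width: 0.999
grasp_force: 0.0
```

Run:
```python
from h import *
o=bot.get_obs(); print(o["eef_pos"],o["tool_rot"])
for q,x,z in(("pepper_mill",(.519,.141),0),("honey_jar",(.49,-.47),.014)):
    n={c:proj(c,[*x,.06])[0] for c in M}
    ms={c:mask(c,q,n[c]) for c in M}; print(q,[m is not None and m.sum() for m in ms.values()],fit(ms,PROF[q],z,x),axis(ms["scene"]) if ms["scene"] is not None else 0)
    for c in M:
        if ms[c] is not None: print(c,fit({c:ms[c]},PROF[q],z,x)[0])
```

```text
[ 0.492  -0.4658  0.2735] [-0.0007  1.      0.0037  0.0002]
pepper_mill [np.int64(590), np.int64(294)] (array([0.5221, 0.1413]), array([-0.1994, -1.3006, -0.1375,  0.9793,  0.2505, -0.2126,  0.0199,
        0.632 ])) [(225, 290.5), (231, 291.0), (237, 291.5), (243, 291.5), (249, 292.0), (255, 292.5), (261, 293.0)]
scene [0.5215 0.141 ]
top [0.5227 0.142 ]
honey_jar [np.int64(453), np.int64(320)] (array([ 0.4906, -0.4698]), array([-1.091 ,  0.1556,  0.3488,  1.0837,  0.4076, -0.3497,  0.3229,
        0.061 ])) [(174, 458.0), (180, 458.5), (186, 456.5), (192, 455.0), (198, 454.0)]
scene [ 0.4926 -0.4728]
top [ 0.4898 -0.4686]
```

>>> {"method": "drive_tool", "body": {"commands": [{"hand":1,"translation":[0,-2,-50],"angular":[0,0,0]},{"hand":1,"translation":[0,-2,-100],"angular":[0,0,0]},{"hand":1,"translation":[0,-2,-150],"angular":[0,0,0]},{"hand":1,"translation":[0,-2,-190],"angular":[0,0,0]},{"hand":1,"translation":[0,-2,-215],"angular":[0,0,0]},{"hand":1,"translation":[0,-2,-215],"angular":[0,0,0]},{"hand":1,"translation":[0,-2,-215],"angular":[0,0,0]}]}}

```text
t: 50.32
eef_pos: [0.4916, -0.4708, 0.0601]
tool_rot: [0.001, 1.0, 0.002, 0.001]
contact_force: [-0.3, -0.4, 0.7]
gripper_width: 1.002
grasp_force: 0.0
```

>>> {"method": "drive_tool", "body": {"commands": [{"hand":0.5,"translation":[0,0,0],"angular":[0,0,0]},{"hand":0.5,"translation":[0,0,0],"angular":[0,0,0]},{"hand":0.5,"translation":[0,0,0],"angular":[0,0,0]},{"hand":0.5,"translation":[0,0,0],"angular":[0,0,0]}], "force": 35}}

```text
t: 50.82
eef_pos: [0.4918, -0.4708, 0.0604]
tool_rot: [0.001, 1.0, 0.002, 0.001]
contact_force: [-0.1, -0.9, 6.2]
gripper_width: 0.666
grasp_force: 36.3
```

>>> {"method": "drive_tool", "body": {"commands": [{"hand":0.5,"translation":[0,0,15],"angular":[0,0,0]},{"hand":0.5,"translation":[0,0,60],"angular":[0,0,0]},{"hand":0.5,"translation":[0,0,115],"angular":[0,0,0]},{"hand":0.5,"translation":[0,30,155],"angular":[0,0,0]},{"hand":0.5,"translation":[5,80,160],"angular":[0,0,0]},{"hand":0.5,"translation":[10,135,160],"angular":[0,0,0]},{"hand":0.5,"translation":[15,190,160],"angular":[0,0,0]},{"hand":0.5,"translation":[20,245,160],"angular":[0,0,0]},{"hand":0.5,"translation":[25,300,160],"angular":[0,0,0]},{"hand":0.5,"translation":[30,355,160],"angular":[0,0,0]},{"hand":0.5,"translation":[33,410,160],"angular":[0,0,0]},{"hand":0.5,"translation":[33,460,160],"angular":[0,0,0]}]}}

```text
t: 52.32
eef_pos: [0.5235, -0.0081, 0.2193]
tool_rot: [0.0, 1.0, 0.003, 0.0]
contact_force: [1.3, 0.2, -3.8]
gripper_width: 0.664
grasp_force: 38.8
```

>>> {"method": "drive_tool", "body": {"commands": [{"hand":0.5,"translation":[0,41,0],"angular":[0,0,0]},{"hand":0.5,"translation":[0,41,0],"angular":[0,0,0]},{"hand":0.5,"translation":[0,41,-50],"angular":[0,0,0]},{"hand":0.5,"translation":[0,41,-100],"angular":[0,0,0]},{"hand":0.5,"translation":[0,41,-140],"angular":[0,0,0]},{"hand":0.5,"translation":[0,41,-160],"angular":[0,0,0]},{"hand":0.5,"translation":[0,41,-168],"angular":[0,0,0]},{"hand":0.5,"translation":[0,41,-171],"angular":[0,0,0]},{"hand":0.5,"translation":[0,41,-171],"angular":[0,0,0]},{"hand":0.5,"translation":[0,41,-171],"angular":[0,0,0]}]}}

```text
t: 53.58
eef_pos: [0.5246, 0.0309, 0.0486]
tool_rot: [-0.0, 1.0, 0.002, 0.001]
contact_force: [0.3, 0.2, -3.8]
gripper_width: 0.663
grasp_force: 38.8
```

>>> {"method": "drive_tool", "body": {"commands": [{"hand":0.5,"translation":[0,-1,-1],"angular":[0,0,0]},{"hand":0.5,"translation":[0,-1,-2.5],"angular":[0,0,0]},{"hand":0.5,"translation":[0,-1,-2.5],"angular":[0,0,0]},{"hand":0.5,"translation":[0,-1,-2.5],"angular":[0,0,0]}]}}

```text
t: 54.08
eef_pos: [0.5248, 0.0297, 0.0464]
tool_rot: [0.0, 1.0, 0.002, 0.001]
contact_force: [-1.9, -1.2, 7.6]
gripper_width: 0.665
grasp_force: 39.5
```

Contact on the worktop; release, rise and clear off.

>>> {"method": "drive_tool", "body": {"commands": [{"hand":0.75,"translation":[0,0,0],"angular":[0,0,0]},{"hand":0.9,"translation":[0,0,0],"angular":[0,0,0]},{"hand":1,"translation":[0,0,0],"angular":[0,0,0]},{"hand":1,"translation":[0,0,0],"angular":[0,0,0]},{"hand":1,"translation":[0,0,40],"angular":[0,0,0]},{"hand":1,"translation":[0,0,90],"angular":[0,0,0]},{"hand":1,"translation":[0,0,150],"angular":[0,0,0]},{"hand":1,"translation":[0,-50,200],"angular":[0,0,0]},{"hand":1,"translation":[0,-110,220],"angular":[0,0,0]},{"hand":1,"translation":[-10,-170,220],"angular":[0,0,0]},{"hand":1,"translation":[-20,-230,220],"angular":[0,0,0]},{"hand":1,"translation":[-30,-290,220],"angular":[0,0,0]}]}}

```text
t: 55.58
eef_pos: [0.4938, -0.2594, 0.2655]
tool_rot: [0.0, 1.0, 0.003, 0.0]
contact_force: [1.2, 0.4, 0.0]
gripper_width: 1.0
grasp_force: 0.0
```

>>> {"method": "drive_tool", "body": {"commands": [{"hand":1,"translation":[-10,-60,0],"angular":[0,0,0]},{"hand":1,"translation":[-10,-100,0],"angular":[0,0,0]},{"hand":1,"translation":[-10,-100,0],"angular":[0,0,0]},{"hand":1,"translation":[-10,-100,0],"angular":[0,0,0]}]}}

```text
t: 56.08
eef_pos: [0.4845, -0.3565, 0.2649]
tool_rot: [-0.001, 1.0, 0.003, -0.0]
contact_force: [0.2, 0.8, 0.3]
gripper_width: 1.0
grasp_force: 0.0
```

Run:
```python
from h import *
o=bot.get_obs(); print(o["eef_pos"],o["contact_force"])
for q,x,z in(("pepper_mill",(.519,.141),0),("honey_jar",(.524,.03),0),("red_spice",(.505,.371),.005)):
    n={c:proj(c,[*x,.06])[0] for c in M}
    ms={c:mask(c,q,n[c]) for c in M}; r=fit(ms,PROF[q],z,x); print(q,[m is not None and m.sum() for m in ms.values()],r[0],r[1].round(1))
a=bot.read_camera("scene");b=bot.read_camera("top")
for c,new in(("scene",a),("top",b)):
    old=cv2.imread(f"pics/{c}0.png")[:,:,::-1]
    s=(slice(140,250),slice(235,335)) if c=="scene" else (slice(130,210),slice(250,335))
    d=np.abs(old[s].astype(int)-new[s]).max(2); ys,xs=np.where(d>70); print(c,len(ys),list(zip(xs+s[1].start,ys+s[0].start))[:30])
cv2.imwrite("pics/end.png",cv2.resize(a[130:330,180:400,::-1],None,fx=2.7,fy=2.7,interpolation=cv2.INTER_CUBIC))
```

```text
[ 0.4845 -0.3565  0.2649] [0.2455 0.801  0.3399]
pepper_mill [np.int64(577), np.int64(280)] [0.5227 0.1404] [ 0.  -1.5  0.   0.7 -0.5 -0.3  0.3  0.5]
honey_jar [np.int64(474), np.int64(242)] [0.5237 0.0298] [-0.3  0.1  0.1  0.7 -0.1 -0.6  0.9  0.2]
red_spice [np.int64(502), np.int64(240)] [0.5037 0.3739] [ 0.2  0.4 -0.   1.3  0.1 -0.6  0.5 -0.7]
scene 31 [(np.int64(266), np.int64(198)), (np.int64(267), np.int64(198)), (np.int64(262), np.int64(200)), (np.int64(262), np.int64(201)), (np.int64(263), np.int64(206)), (np.int64(264), np.int64(206)), (np.int64(269), np.int64(209)), (np.int64(270), np.int64(209)), (np.int64(267), np.int64(210)), (np.int64(268), np.int64(210)), (np.int64(288), np.int64(226)), (np.int64(289), np.int64(226)), (np.int64(290), np.int64(226)), (np.int64(288), np.int64(227)), (np.int64(291), np.int64(228)), (np.int64(292), np.int64(228)), (np.int64(291), np.int64(229)), (np.int64(290), np.int64(230)), (np.int64(291), np.int64(230)), (np.int64(325), np.int64(233)), (np.int64(294), np.int64(240)), (np.int64(295), np.int64(240)), (np.int64(330), np.int64(240)), (np.int64(290), np.int64(241)), (np.int64(291), np.int64(241)), (np.int64(292), np.int64(241)), (np.int64(295), np.int64(241)), (np.int64(328), np.int64(241)), (np.int64(329), np.int64(241)), (np.int64(292), np.int64(242))]
top 9 [(np.int64(277), np.int64(176)), (np.int64(275), np.int64(177)), (np.int64(276), np.int64(177)), (np.int64(280), np.int64(178)), (np.int64(281), np.int64(178)), (np.int64(280), np.int64(179)), (np.int64(281), np.int64(179)), (np.int64(279), np.int64(180)), (np.int64(280), np.int64(180))]
```

View pics/end.png

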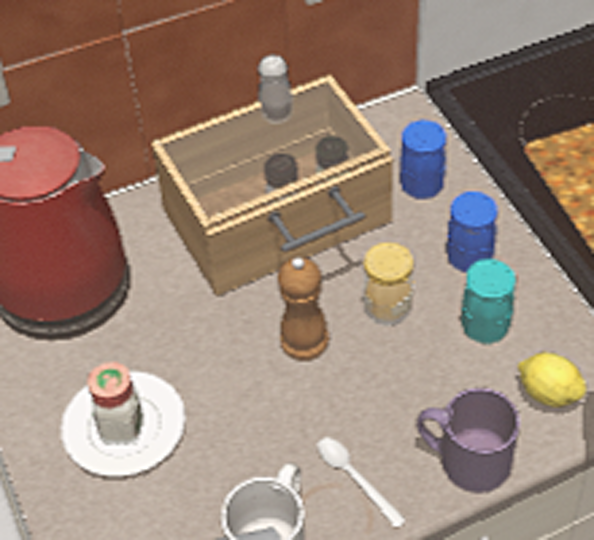

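The picture shows the drawer shut and the red-lidded jar on the saucer at crop pixel (115,405). The mill (300,310) and honey (388,280) are back in place, the black lids are in the drawer, and the salt is unmoved.

```bash
python3 -c "
from station import bot
print(bot.hand_in())"
```

```text
the job is handed in; nothing more can be done
None
```

The job is handed in after 56 s. By the cameras, the red-lidded jar stands within about 5 mm of the saucer's centre, the drawer is shut, the mill and honey are within about 4 mm of where they stood, and the salt and black-lidded jars are in place; my first grip on the mill slipped and nudged it a few mm, but nothing fell over.

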